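# Load the bushing dryer and start its cycle

### The job

Put every bronze bushing on the bench into the drying station, each standing fully home in a pocket of its own: wide bushings in the wide pockets, narrow ones in the narrow pockets. When all are in, take the stylus and with its tip press down the front end of the one rocker that the upright steel tab stands behind until it is fully on, leaving the other rockers off and keeping the fingers off the switch bank; then lay the stylus down with its handle back on the rubber mat. Leave the spray bottle, the jar and the socket where they stand.

Things in the scene. Friction and masses are not known exactly. Their poses are not given: they have to be found in the camera images.
- station: Drying station for small parts: a fixed grey box 156 mm (own x) x 236 mm (own y) x 40 mm high with a flat aluminium plate on top that has seven round blind pockets, 10 mm deep, in two rows along its own y. Pocket centres in its frame, mm: three wide ones, 40 mm across, at x = 34, y = 65, 0, -65; four narrow ones, 30 mm across, at x = -34, y = 81, 27, -27, -81. A bushing fully home stands 14 mm proud, its centre at z = 42 mm. Origin at the centre of the underside, z up.
- bank: Switch bank of the dryer: a fixed grey box 80 mm (own x, from 26 mm before to 54 mm behind its origin) x 136 mm (own y) x 45 mm high, at some yaw. On top, a row along its own y of four white rockers 28 mm apart; behind them (own +x, 40 mm from the origin) stand the marker tab and three flat blanks, one behind each rocker. Origin on the underside, below the row's middle; own -x is its front, which faces the robot.
- marker: Upright steel tab, 16 mm wide (along the row), 6 mm thick and 31 mm high, fixed on the bank straight behind (bank +x) the one rocker whose cycle is wanted; behind the three others there are only flat 3 mm steel blanks. Origin at its foot, on top of the bank (z = 45 mm); it stands 40 mm behind that rocker's pivot.
- mat: Thin black rubber tool mat fixed on the bench, 110 mm (own x) x 230 mm (own y) x 3 mm. Origin at the centre of its underside.
- stylus: Loose stylus, 165 mm long: a square pale wooden handle 100 x 14 x 14 mm with a straight steel rod, 8 mm thick and 60 mm long, out of its +x end, ending in a 10 mm ball. Origin at the centre of the handle; own x points to the tip. It weighs about 45 g and starts lying on the mat.
- stylus_tip (a point): Centre of the stylus's 10 mm end ball, 110 mm from the handle's centre.
- spray_bottle: Bystander: green spray bottle with a white head, 180 mm high, 72 mm wide at the foot. Origin at the centre of its underside.
- grease_jar: Bystander: white jar with a black lid, 64 mm across and 50 mm high. Origin at the centre of its underside.
- socket: Bystander: steel wrench socket 24 mm across and 38 mm high. Origin at the centre of its underside.
- rocker0 (a joint): Angle of the leftmost (bank +y) rocker, a white paddle 34 mm long (bank x), 18 mm wide, 10 mm thick, pivoting 53 mm above the bench at y = 42 mm in the bank's frame (x = 0). 0 = off: its front (bank -x) end stands up; 0.6 = on: its front end is fully down (that end sinks about 8 mm; about 1.5 N, no spring: it stays where it is left).
- rocker0_end (a point): Point on the upper face of the leftmost (bank +y) rocker, near its front end (13 mm before the pivot): where to press. Moves with the rocker.
- rocker1 (a joint): Angle of the second from the left rocker, a white paddle 34 mm long (bank x), 18 mm wide, 10 mm thick, pivoting 53 mm above the bench at y = 14 mm in the bank's frame (x = 0). 0 = off: its front (bank -x) end stands up; 0.6 = on: its front end is fully down (that end sinks about 8 mm; about 1.5 N, no spring: it stays where it is left).
- rocker1_end (a point): Point on the upper face of the second from the left rocker, near its front end (13 mm before the pivot): where to press. Moves with the rocker.
- rocker2 (a joint): Angle of the third from the left rocker, a white paddle 34 mm long (bank x), 18 mm wide, 10 mm thick, pivoting 53 mm above the bench at y = -14 mm in the bank's frame (x = 0). 0 = off: its front (bank -x) end stands up; 0.6 = on: its front end is fully down (that end sinks about 8 mm; about 1.5 N, no spring: it stays where it is left).
- rocker2_end (a point): Point on the upper face of the third from the left rocker, near its front end (13 mm before the pivot): where to press. Moves with the rocker.
- rocker3 (a joint): Angle of the rightmost (bank -y) rocker, a white paddle 34 mm long (bank x), 18 mm wide, 10 mm thick, pivoting 53 mm above the bench at y = -42 mm in the bank's frame (x = 0). 0 = off: its front (bank -x) end stands up; 0.6 = on: its front end is fully down (that end sinks about 8 mm; about 1.5 N, no spring: it stays where it is left).
- rocker3_end (a point): Point on the upper face of the rightmost (bank -y) rocker, near its front end (13 mm before the pivot): where to press. Moves with the rocker.
- big0: Loose bronze bushing of the wide kind: a short round sleeve 36 mm across, 24 mm high, standing on the bench (closed floor inside; the same either way up). Origin at its very centre, own z along its axis. May be absent.
- big1: Loose bronze bushing of the wide kind: a short round sleeve 36 mm across, 24 mm high, standing on the bench (closed floor inside; the same either way up). Origin at its very centre, own z along its axis. May be absent.
- big2: Loose bronze bushing of the wide kind: a short round sleeve 36 mm across, 24 mm high, standing on the bench (closed floor inside; the same either way up). Origin at its very centre, own z along its axis. May be absent.
- small0: Loose bronze bushing of the narrow kind: a short round sleeve 26 mm across, 24 mm high, standing on the bench (closed floor inside; the same either way up). Origin at its very centre, own z along its axis. May be absent.
- small1: Loose bronze bushing of the narrow kind: a short round sleeve 26 mm across, 24 mm high, standing on the bench (closed floor inside; the same either way up). Origin at its very centre, own z along its axis. May be absent.
- small2: Loose bronze bushing of the narrow kind: a short round sleeve 26 mm across, 24 mm high, standing on the bench (closed floor inside; the same either way up). Origin at its very centre, own z along its axis. May be absent.
- small3: Loose bronze bushing of the narrow kind: a short round sleeve 26 mm across, 24 mm high, standing on the bench (closed floor inside; the same either way up). Origin at its very centre, own z along its axis. May be absent.
Things that resemble listed ones, but are neither listed nor needed, are in the scene too. What is shaped like the big0 but pink is not meant.

How it is judged:
By the outcome, as a careful person would: the job done as asked, in the order asked, and still so for the second after the job is handed in, with the robot touching nothing.
Of big0, big1, big2, small0, small1, small2, small3 only 5 to 7 are there at a start; the rules pass over those that are not, and their reading is None.
At some moment in a run one of big0, big1, big2, small0, small1, small2, small3, stylus may be knocked a few centimetres aside while the robot is not near it.
It also fails if it takes over 210 s, if anything falls off the work surface, if the arm or the gripper's body presses on something with over 40 N, if the wrist force passes 120 N, or if a joint passes its speed limit or range.

### The arm

A 6-joint arm with a two-finger parallel gripper is mounted at the origin on the work surface. World frame = base frame: x ahead of the robot, y to its left, z up, the work surface at z = 0. Lengths are in mm, angles in rad, forces in N, time in s.
With the tool pointing down it reaches from about 375 to 900 mm from the base axis. Payload 3.1 kg.
Tool frame: the origin (TCP) lies on the centre line of the jaws, within the pads' length; the fingertips stand 8 mm ahead of it and the grasp point (between the pads) lies 11 mm behind it (arm.tip_reach is the z of the fingertips in the tool frame, in mm); z points along the fingers, y is the direction in which the jaws open and shut (so a half turn about z gives the same grasp; the last joint's range is limited). The gripper opens to 85 mm and grips with 20 to 120 N. Pads are 22 mm wide; open, the fingers measure 114 mm over their backs; the gripper's body (76 mm by 85 mm) begins 54 mm behind the grasp point. The pads swing forward as they close: fully open they stand 13 mm farther back than shut.
Start: joints at [1.143, 0.527, 1.433, -0, 1.181, -0.178], TCP at [153.86, 605.742, 239.31] pointing down, gripper open.
Joint ranges: [-3.08, 3.08], [-0.75, 2.2], [0.22, 2.44], [-1.43, 4.57], [0, 2.65], [-2.85, 2.85]. Speed limits (rad/s): [2.79, 2.79, 3.14, 3.14, 3.14, 3.14].

### API

Orientations are given as a unit quaternion [x, y, z, w].
In Python, from rig import arm gives the robot as it stands.
- The arm moves only by the shell command python3 -m crank 'ROWS' [FORCE]. ROWS is JSON, a list of rows, each a list of 7 numbers: the shift along the tool's x, y, z each as a share of 0.3 m, from -1 to 1, then the turn, a rotation vector about the tool's x, y, z each as a share of 45 degrees, from -1 to 1, then the opening, from -1 (shut) to 1 (fully open). In form: [[tx, ty, tz, rx, ry, rz, grip], ...]. A call has 1 to 8 rows; each row is the pose to reach, as a shift and turn from the pose commanded when the call began, along the tool's axes at that moment; what a row does not reach only later rows make up. A row lasts 1/12 s, in which the tool goes at most 41.7 mm and 7.16 degrees, less where a joint would pass 70% of its speed; a pose out of reach is approached as far as the arm can. A call with a number of a shift or a turn outside -1 to 1 is refused whole. A call with a gripper value outside its range is refused whole. The fingers move at their own pace and stop on an object; FORCE is the grip in N (left out, the last holds). Time passes only in rows, so rows that repeat a pose let the fingers close. It gives the time, the measured TCP pose, the force and the opening at its end, in the units of the state.
- arm.get_obs(): the state, without advancing time (a new reading comes with each control period).
- arm.snapshot(name): name is "scene" or "side" or "wrist"; returns the picture (480x640x3 uint8, blue, green, red); there is no depth.
- arm.get_calibration(name): a dict with "fovy" (degrees; the focal length in pixels is half the picture's height over the tangent of half this angle, whatever the lens; pixels are square), "cx", "cy" (the principal point, pixels), "origin" and "rotation" of the camera in the world; the wrist camera has in their place "mount" (4x4, takes a point from camera to tool coordinates, whose origin is the TCP and whose axes are the flange's). Camera axes: x right, y down, z forward; pixel columns grow to the right and rows downward; lengths in mm; the calibration is good to about 2 mm. A picture is of the moment at which its call begins: read the wrist's pose just before it. get_calibration takes no time and is no camera call.
- arm.sign_off(): hands the job in, once; it reports no verdict.
Trained networks look in the newest picture that a camera, given by its name, has taken for a name from the list of things; names that differ only in an ending like _2 or _b are one class to them, and where a whole thing is asked for, a point or a joint stands for the part that bears it (a point fixed in the world has none). Each returns a list of dicts, best first, with "conf" (0 to 1); they miss things now and then, are a little off and sometimes report something else, mostly with a low value. They report only what shows in the picture. A call takes as long as a camera call. They do not tell look-alikes from the thing itself.
- arm.spot_in(label, camera): "location" ([column, row] in pixels, amid what is visible of it).
- arm.cut_out(label, camera): "mask" (480x640 bool, what is visible of it) and "location" ([column, row] in pixels, amid what is visible of it).
- arm.pinpoint(label, camera): "location" ([column, row] in pixels: a listed point, or the origin of a listed thing).
The state is a dict: "clock": time; "joint_pos": joint angles; "qd": joint speeds; "joint_efforts": joint torques, N m; "tool_pos": TCP position; "tcp_rot": TCP orientation; "contact_force": force on the tool from outside, world axes, zero at the start; "ft_torque": the same for the moment, N m; "gripper_width": opening from 0.0 (shut) to 1.0 (fully open).
Only numpy, scipy, OpenCV 4.12 (cv2) and the standard library are available. Lean on these libraries where they do the work, as an engineer would, in place of code of your own. Each camera call takes 0.05 s, during which the arm holds its last target.

## Working session

There is one attempt and no reset: what is moved stays moved. The work goes in short steps, Python scripts to look and compute and a shell command to move; the robot and the scene stay as the last step left them, time stands still between calls to the robot, and variables do not carry over. Pictures are saved under pics/ and viewed, and the job is handed in when it is done.

```bash
ls -la; mkdir -p pics
python3 - <<'E'
from rig import arm
import cv2, json
o=arm.get_obs(); print(o)
for c in ["scene","side","wrist"]:
    cv2.imwrite(f"pics/a_{c}.png",arm.snapshot(c)); print(c,arm.get_calibration(c))
E
```

```text
total 12
drwxr-xr-x  3 agent agent 4096 Dec  6 21:01 .
drwxr-xr-x 23 root  root  4096 Dec  6 21:01 ..
drwxr-xr-x  2 agent agent 4096 Dec  6 21:01 pics
{'clock': 0.0, 'joint_pos': array([ 1.14348066e+00,  5.28431206e-01,  1.43391556e+00, -3.28391416e-05,
        1.18138818e+00, -1.78495991e-01]), 'qd': array([ 1.00177034e-03,  5.20670126e-04,  1.37692631e-03,  1.71595726e-05,
       -3.88523269e-04,  2.74589439e-04]), 'joint_efforts': array([ 2.23097079e-03, -4.42352271e+01, -1.78025222e+01, -7.86775360e-06,
        8.38380220e-03, -2.90788705e-06]), 'tool_pos': array([153.59415684, 605.10781634, 238.35086057]), 'tcp_rot': array([ 1.24082880e-01,  9.92271279e-01, -1.02690794e-03, -3.05024515e-04]), 'contact_force': array([ 0.34428858,  0.51894215, -0.04241814]), 'ft_torque': array([-0.02163931, -0.00797777,  0.02602001]), 'gripper_width': 1.0005715731161138}
scene {'fovy': 46.33749216064181, 'cx': 320.89731031964135, 'cy': 245.15077505458083, 'origin': array([1160.74359032,  112.33222301,  973.96625224]), 'rotation': array([ 0.59138525,  0.75860283, -0.21651964, -0.16704634])}
side {'fovy': 57.80598914957999, 'cx': 317.28930836732803, 'cy': 234.80844633240588, 'origin': array([377.23338514, 496.16015291, 673.23684695]), 'rotation': array([-0.17206985,  0.91156829, -0.36853262,  0.06015749])}
wrist {'fovy': 59.280916430207895, 'cx': 313.31979059179434, 'cy': 237.62592821340212, 'mount': array([[-4.01858809e-04, -9.55763879e-01, -2.94134741e-01,
         7.43713275e+01],
       [ 9.99999782e-01, -5.38354638e-04,  3.83093799e-04,
         1.53289168e-01],
       [-5.24496017e-04, -2.94134523e-01,  9.55763887e-01,
        -1.34803982e+02],
       [ 0.00000000e+00,  0.00000000e+00,  0.00000000e+00,
         1.00000000e+00]])}
```

View pics/a_scene.png

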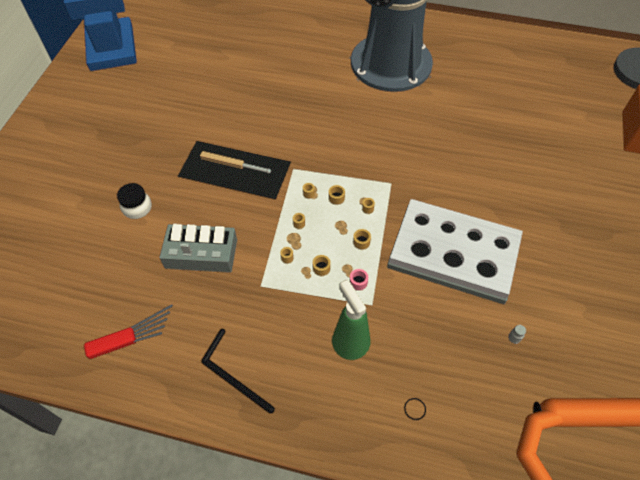

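View pics/a_side.png

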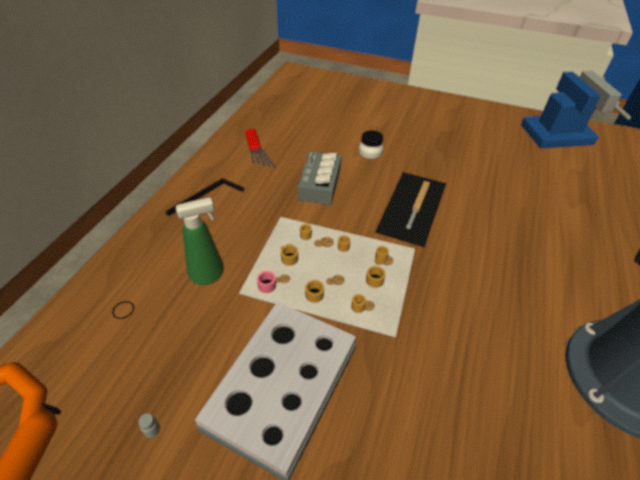

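View pics/a_wrist.png

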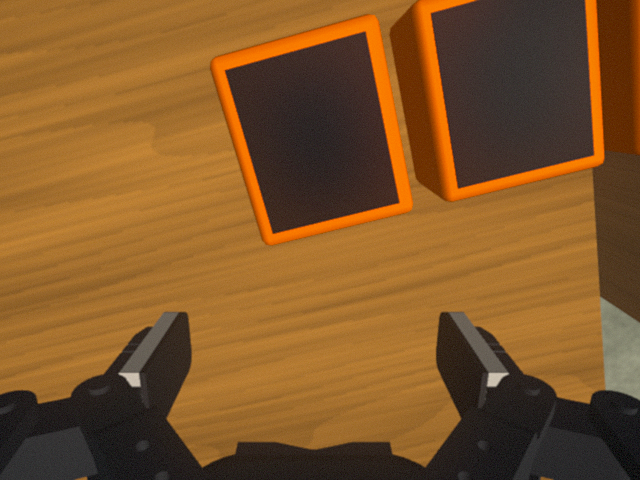

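```bash
cat > h.py <<'E'
from rig import arm
import numpy as np, cv2, sys
from scipy.spatial.transform import Rotation as R
def cam(c,obs=None):
    k=arm.get_calibration(c); f=240/np.tan(np.radians(k['fovy'])/2)
    if c=='wrist':
        o=obs or arm.get_obs(); Rt=R.from_quat(o['tcp_rot']).as_matrix(); M=k['mount']
        return f,k['cx'],k['cy'],np.array(o['tool_pos'])+Rt@M[:3,3],Rt@M[:3,:3]
    r=k['rotation']; r=np.array(r)
    return f,k['cx'],k['cy'],np.array(k['origin']),R.from_quat(r).as_matrix()
def plane(C,uv,z):
    f,cx,cy,o,M=C; d=M@np.array([(uv[0]-cx)/f,(uv[1]-cy)/f,1]); return o+d*(z-o[2])/d[2]
def proj(C,p):
    f,cx,cy,o,M=C; q=M.T@(np.array(p,float)-o); return np.array([cx+f*q[0]/q[2],cy+f*q[1]/q[2]])
def tool(dp_world, yaw=None):
    o=arm.get_obs(); Rt=R.from_quat(o['tcp_rot']).as_matrix(); return Rt.T@np.array(dp_world)/300
E
python3 - <<'E'
from h import *
for c in ['scene','side']:
    arm.snapshot(c); C=cam(c)
    for l,z in [('big0',12),('small0',12),('station',0),('bank',0),('marker',45),('stylus',10),('stylus_tip',10),('mat',0),('rocker0_end',60),('spray_bottle',0),('grease_jar',0),('socket',0)]:
        for d in arm.pinpoint(l,c): 
            if d['conf']>.2: print(c,l,round(d['conf'],2),np.round(d['location'],1),np.round(plane(C,d['location'],z)[:2],1))
print(arm.get_obs()['clock'])
E
```

```text
scene big0 0.81 [358.5 236.2] [545.   33.3]
scene big0 0.79 [359.  279.1] [641.6  55.1]
scene big0 0.59 [338.9 194.5] [451.7 -29.6]
scene big0 0.54 [322.2 267.9] [634.8 -20.4]
scene small0 0.75 [365.8 208.3] [473.1  33.5]
scene small0 0.73 [308.2 191.4] [459.6 -95.3]
scene small0 0.56 [290.2 253.7] [618.8 -90.4]
scene small0 0.51 [297.5 220.4] [537.7 -97.6]
scene station 0.76 [450.3 256.9] [540.8 222.1]
scene bank 0.57 [195.7 249. ] [ 648.1 -282.5]
scene bank 0.43 [367.7 205.7] [456.9  35.1]
scene marker 0.56 [219.3 228.5] [ 615.5 -235.9]
scene marker 0.4 [185.1 252.8] [ 684.8 -281. ]
scene marker 0.36 [270.4 169.6] [ 447.2 -181. ]
scene marker 0.25 [350.2 341.8] [785.5  68.3]
scene stylus 0.83 [221.2 157.5] [ 413.7 -309.1]
scene stylus 0.39 [335.1 193.8] [450.4 -38.2]
scene stylus_tip 0.81 [265.3 172.8] [ 431.6 -200.3]
scene mat 0.86 [236.6 172.9] [ 439.8 -265.3]
scene rocker0_end 0.75 [220.  233.3] [ 634.5 -225.1]
scene rocker0_end 0.48 [235.3 168.8] [ 474.5 -248.2]
scene spray_bottle 0.7 [352.1 341. ] [765.   69.2]
scene grease_jar 0.76 [138.3 204.1] [ 572.  -442.2]
side big0 0.9 
[... 395 characters left out ...]
all0 0.29 [406.4 226.3] [ 424.6 -196.7]
side small0 0.22 [289.7 255.2] [625.3 -27. ]
side station 0.86 [283.7 389.6] [525.  228.5]
side station 0.24 [410.  227.3] [ 417.4 -209.1]
side bank 0.56 [326.7 186.4] [ 634.9 -271. ]
side marker 0.64 [374.1 274.4] [449.5 -15.6]
side marker 0.55 [314.5 164. ] [ 672.9 -286.4]
side marker 0.32 [304.7 231.3] [610.4 -70.8]
side stylus_tip 0.6 [406.4 226.8] [ 424.4 -197.2]
side mat 0.75 [410.  206.9] [ 431.9 -274.6]
side mat 0.61 [279.  389.7] [531.9 231.4]
side rocker0_end 0.63 [329.2 175.1] [ 620.3 -241.9]
side spray_bottle 0.58 [210.7 273.9] [754.3  66. ]
side grease_jar 0.87 [370.7 156.7] [ 570.  -427.1]
side socket 0.61 [151.1 429.7] [683.7 357.2]
1.45
```

```bash
python3 -m crank '[[-0.73,-0.75,-0.16,0,0,-0.315,1],[-0.73,-0.75,-0.16,0,0,-0.315,1],[-0.73,-0.75,-0.16,0,0,-0.315,1],[-0.73,-0.75,-0.16,0,0,-0.315,1],[-0.73,-0.75,-0.16,0,0,-0.315,1],[-0.73,-0.75,-0.16,0,0,-0.315,1],[-0.73,-0.75,-0.16,0,0,-0.315,1],[-0.73,-0.75,-0.16,0,0,-0.315,1]]' 40
python3 - <<'E'
from h import *
E
cat >> h.py <<'E'
def calc(x,y,z,yawx=180):
    """shares to reach tool down, tool x at world angle yawx deg"""
    o=arm.get_obs(); Rt=R.from_quat(o['tcp_rot']).as_matrix()
    t=Rt.T@(np.array([x,y,z])-o['tool_pos'])/300
    a=np.radians(yawx); X=np.array([np.cos(a),np.sin(a),0]); Z=np.array([0,0,-1.]); W=np.stack([X,np.cross(Z,X),Z],1)
    r=R.from_matrix(Rt.T@W).as_rotvec(degrees=True)/45
    print('t',np.round(t,3),'r',np.round(r,3),'dist',round(np.linalg.norm(t)*300),'rows',round(np.linalg.norm(t)*300/41.7,1),'clock',o['clock'],'at',np.round(o['tool_pos'],1),'w',round(o['gripper_width'],2))
E
python3 -c "
from h import *
calc(470,60,330)"
```

```text
clock: 2.12
tool_pos: [312.0, 331.1, 288.1]
tcp_rot: [0.001, 1.0, -0.0, 0.001]
contact_force: [-0.1, 0.5, -0.1]
gripper_width: 1.001
t [-0.529 -0.902 -0.138] r [-0.001  0.002 -0.004] dist 317 rows 7.6 clock 2.1167 at [312.  331.1 288.1] w 1.0
```

```bash
python3 -m crank '[[-0.53,-0.9,-0.14,0,0,0,1],[-0.53,-0.9,-0.14,0,0,0,1],[-0.53,-0.9,-0.14,0,0,0,1],[-0.53,-0.9,-0.14,0,0,0,1],[-0.53,-0.9,-0.14,0,0,0,1],[-0.53,-0.9,-0.14,0,0,0,1],[-0.53,-0.9,-0.14,0,0,0,1],[-0.53,-0.9,-0.14,0,0,0,1]]'
cat > see.py <<'E'
from h import *
def run(name,labels,thr=.3):
    o=arm.get_obs(); C=cam('wrist',o); im=arm.snapshot('wrist'); cv2.imwrite(f'pics/{name}.png',im)
    np.savez(f'pics/{name}.npz',f=C[0],cx=C[1],cy=C[2],o=C[3],M=C[4])
    for l,z in labels:
        for d in arm.pinpoint(l,'wrist'):
            if d['conf']>thr: print(l,round(d['conf'],2),np.round(d['location'],1),np.round(plane(C,d['location'],z)[:2],1))
    print(o['clock'],np.round(o['tool_pos'],1))
def load(name):
    d=np.load(f'pics/{name}.npz'); return float(d['f']),float(d['cx']),float(d['cy']),d['o'],d['M']
E
python3 -c "
from see import *
run('w1',[('big0',12),('small0',12),('station',0),('bank',0),('stylus',10),('marker',45)])"
```

```text
clock: 2.78
tool_pos: [471.8, 59.9, 330.3]
tcp_rot: [0.002, 1.0, -0.001, 0.002]
contact_force: [0.9, 0.1, -0.1]
gripper_width: 0.998
big0 0.87 [235.5 311.2] [629.3 -33.8]
big0 0.86 [310.  319.3] [640.4  54.8]
big0 0.61 [296.8 249.7] [552.3  40.4]
big0 0.59 [225.1 162.8] [454.1 -34.4]
small0 0.97 [174.9 236.4] [536.  -96.4]
small0 0.84 [168.6 164.7] [455.9 -94.9]
small0 0.62 [288.7 174.2] [466.6  33.1]
small0 0.57 [183.5 310.8] [628.6 -95.6]
station 0.81 [459.7 229.5] [532.8 227.1]
bank 0.97 [ 42.8 316.9] [ 642.3 -273.3]
stylus 0.63 [294.2 248.1] [551.1  37.4]
marker 0.87 [ 22.4 370.7] [ 687.7 -278.2]
2.7833 [471.8  59.9 330.3]
```

View pics/w1.png

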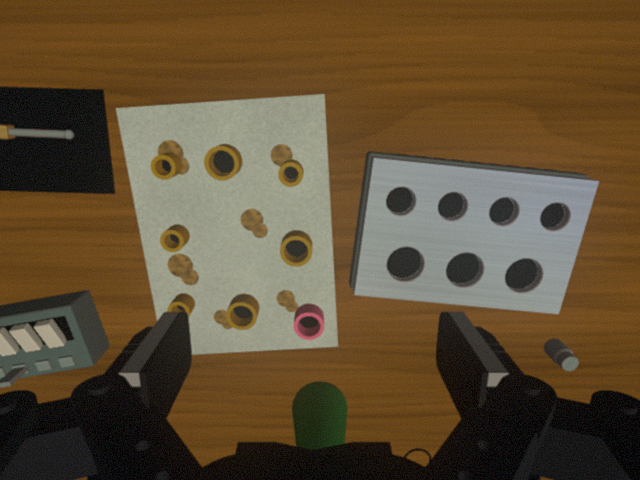

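```bash
python3 -c "
import cv2
im=cv2.imread('pics/w1.png')
cv2.imwrite('pics/w1b.png',cv2.resize(im[90:350,110:345],None,fx=2.5,fy=2.3,interpolation=cv2.INTER_CUBIC))
cv2.imwrite('pics/w1c.png',cv2.resize(im[270:400,0:120],None,fx=5,fy=4.5,interpolation=cv2.INTER_CUBIC))
"
```

```text
(no output)
```

View pics/w1b.png

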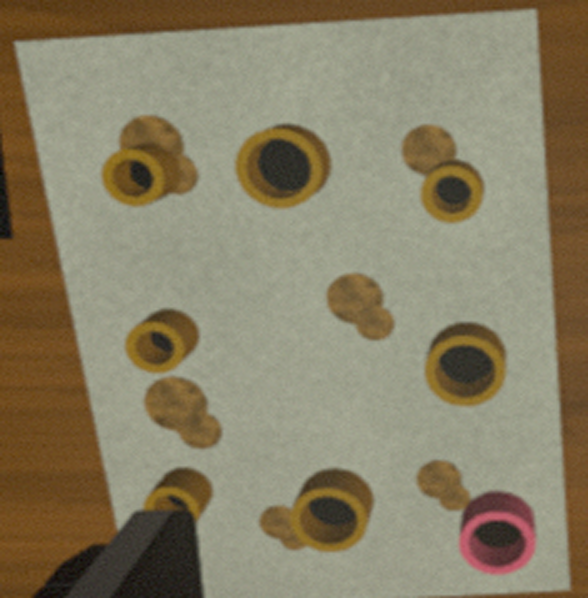

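View pics/w1c.png

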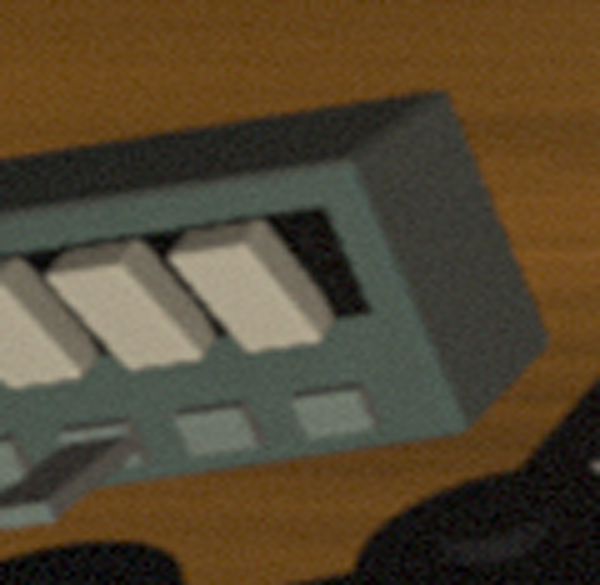

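```bash
cat > fit.py <<'E'
from see import *
def ell(mask,C,z,amin,amax,rmm=None):
    out=[]
    cs,_=cv2.findContours(mask.astype(np.uint8),cv2.RETR_EXTERNAL,cv2.CHAIN_APPROX_NONE)
    for c in cs:
        if len(c)<8: continue
        h=cv2.convexHull(c); a=cv2.contourArea(h)
        if not amin<a<amax: continue
        pts=np.array([plane(C,p[0],z)[:2] for p in h])
        (x,y),r=cv2.minEnclosingCircle(h.astype(np.float32))
        # circle lsq in world on hull
        A=np.c_[2*pts,np.ones(len(pts))]; s=np.linalg.lstsq(A,(pts**2).sum(1),rcond=None)[0]
        rad=np.sqrt(s[2]+s[0]**2+s[1]**2); res=np.std(np.linalg.norm(pts-s[:2],axis=1)-rad)
        out.append((s[0],s[1],2*rad,res,x,y))
    return out
def holes(im,C,box):
    x0,y0,x1,y1=box; g=cv2.cvtColor(im,cv2.COLOR_BGR2GRAY); m=np.zeros_like(g,bool); m[y0:y1,x0:x1]=g[y0:y1,x0:x1]<95
    return ell(m,C,40,150,4000)
def rims(im,C,z=24):
    h=cv2.cvtColor(im,cv2.COLOR_BGR2HSV); m=(h[...,0]>15)&(h[...,0]<28)&(h[...,1]>150)&(h[...,2]>125)
    return m,ell(m,C,z,120,4000)
def station(H):
    P=np.array([[h[0],h[1]] for h in H]); loc=np.array([[34,65],[34,0],[34,-65],[-34,81],[-34,27],[-34,-27],[-34,-81]],float)
    best=None
    for th in np.radians(np.arange(-180,180,2)):
        # coarse
        Rm=np.array([[np.cos(th),-np.sin(th)],[np.sin(th),np.cos(th)]]); c=P.mean(0)-(loc@Rm.T).mean(0)
        Q=loc@Rm.T+c; d=np.linalg.norm(P[:,None]-Q[None],axis=2); e=d.min(1).sum()
        if best is None or e<best[0]: best=(e,d.argmin(1))
    L=loc[best[1]]; a=L-L.mean(0); b=P-P.mean(0); th=np.arctan2((a[:,0]*b[:,1]-a[:,1]*b[:,0]).sum(),(a*b).sum())
    Rm=np.array([[np.cos(th),-np.sin(th)],[np.sin(th),np.cos(th)]]); t=P.mean(0)-Rm@L.mean(0)
    print('res',np.round(np.linalg.norm(L@Rm.T+t-P,axis=1),1)); return t,np.degrees(th),loc@Rm.T+t
E
python3 - <<'E'
from fit import *
im=cv2.imread('pics/w1.png'); C=load('w1')
H=holes(im,C,(370,175,585,300))
for h in H: print(np.round(h,1))
t,th,Q=station(H); print(t,th); print(np.round(Q,1))
m,r=rims(im,C)
for h in r: print('rim',np.round(h,1))
cv2.imwrite('pics/m.png',m.astype(np.uint8)*255)
E
```

```text
[5.729e+02 2.868e+02 3.940e+01 2.000e-01 5.234e+02 2.752e+02]
[5.661e+02 2.223e+02 3.930e+01 2.000e-01 4.642e+02 2.686e+02]
[5.592e+02 1.578e+02 3.910e+01 2.000e-01 4.050e+02 2.635e+02]
[564.9 356.7  73.9   6.9 574.  265. ]
[5.071e+02 3.099e+02 2.960e+01 2.000e-01 5.545e+02 2.160e+02]
[5.013e+02 2.563e+02 2.950e+01 2.000e-01 5.036e+02 2.108e+02]
[4.956e+02 2.026e+02 2.940e+01 2.000e-01 4.522e+02 2.054e+02]
[4.900e+02 1.489e+02 2.920e+01 2.000e-01 4.004e+02 2.003e+02]
res [11.4  1.1 13.  25.5 10.2  5.9 16.5 38.1]
[532.26129997 250.78098723] 179.24361862681175
[[497.4 186.2]
 [498.3 251.2]
 [499.1 316.2]
 [565.2 169.3]
 [565.9 223.3]
 [566.6 277.3]
 [567.3 331.3]]
rim [ 6.290e+02 -2.560e+01  3.510e+01  5.000e-01  2.405e+02  3.145e+02]
rim [ 6.228e+02 -9.750e+01  2.410e+01  3.000e-01  1.785e+02  3.105e+02]
rim [5.494e+02 3.970e+01 3.420e+01 2.000e-01 2.956e+02 2.504e+02]
rim [ 5.371e+02 -9.620e+01  2.430e+01  2.000e-01  1.720e+02  2.400e+02]
rim [4.643e+02 3.540e+01 2.430e+01 2.000e-01 2.902e+02 1.735e+02]
rim [ 4.562e+02 -9.690e+01  2.480e+01  2.000e-01  1.635e+02  1.658e+02]
rim [ 4.526e+02 -3.580e+01  3.440e+01  2.000e-01  2.215e+02  1.625e+02]
```

View pics/m.png

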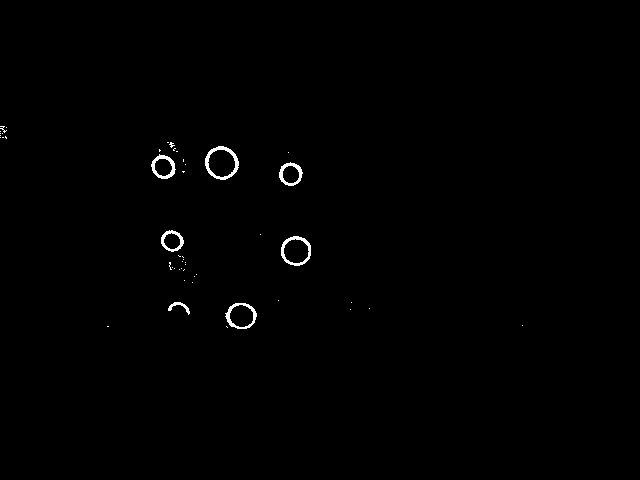

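Run:
```python
from fit import *
im=cv2.imread('pics/w1.png'); C=load('w1')
H=[h for h in holes(im,C,(370,175,585,300)) if h[2]<50]
t,th,Q=station(H); print(t,th); print(np.round(Q,1))
np.save('Q.npy',Q); print(arm.tip_reach)
calc(456.2,-96.9,120)
```

```text
res [0.1 0.  0.2 0.1 0.  0.  0. ]
[532.30462455 225.85351575] -6.051896803637132
[[573.  286.9]
 [566.1 222.3]
 [559.3 157.6]
 [507.  310. ]
 [501.3 256.3]
 [495.6 202.6]
 [490.  148.9]]
8.0
t [ 0.039 -0.539  0.697] r [ 0.001 -0.002  0.   ] dist 264 rows 6.3 clock 3.1333 at [468.2  64.7 329. ] w 1.0
```

Run:
```python
from fit import *
for k in range(2):
    o=arm.get_obs(); print(o['clock'],o['tool_pos'],o['qd'].round(3))
    C=cam('wrist',o); im=arm.snapshot('wrist')
    H=[h for h in holes(im,C,(370,175,585,300)) if h[2]<50]
    t,th,Q=station(H); print(t,th)
    np.save('Q.npy',Q)
    m,r=rims(im,C)
    for h in r: print('rim',np.round(h,1))
print(np.round(Q,1))
```

```text
3.1333 [468.2495185   64.65177274 329.04655063] [ 0.008 -0.003 -0.005 -0.002  0.    -0.002]
res [0.1 0.  0.1 0.  0.  0.1 0.1]
[532.34535093 225.84503347] -6.057677391838599
rim [ 6.289e+02 -2.570e+01  3.490e+01  4.000e-01  2.350e+02  3.195e+02]
rim [5.493e+02 3.970e+01 3.430e+01 3.000e-01 2.907e+02 2.550e+02]
rim [ 5.371e+02 -9.630e+01  2.440e+01  2.000e-01  1.663e+02  2.449e+02]
rim [4.643e+02 3.550e+01 2.440e+01 2.000e-01 2.852e+02 1.784e+02]
rim [ 4.565e+02 -9.680e+01  2.470e+01  2.000e-01  1.580e+02  1.710e+02]
rim [ 4.527e+02 -3.580e+01  3.440e+01  2.000e-01  2.163e+02  1.672e+02]
3.1833 [468.35594853  64.75801272 329.12550927] [ 0.002  0.001 -0.004 -0.002 -0.001 -0.001]
res [0.1 0.  0.2 0.1 0.1 0.  0.1]
[532.35965613 225.89765381] -6.058737753411443
rim [ 6.289e+02 -2.560e+01  3.480e+01  3.000e-01  2.351e+02  3.190e+02]
rim [5.494e+02 3.960e+01 3.420e+01 1.000e-01 2.903e+02 2.548e+02]
rim [ 5.372e+02 -9.620e+01  2.450e+01  2.000e-01  1.664e+02  2.446e+02]
rim [4.643e+02 3.550e+01 2.420e+01 2.000e-01 2.851e+02 1.784e+02]
rim [ 4.564e+02 -9.690e+01  2.480e+01  1.000e-01  1.580e+02  1.705e+02]
rim [ 4.526e+02 -3.580e+01  3.440e+01  2.000e-01  2.162e+02  1.669e+02]
[[573.  286.9]
 [566.2 222.3]
 [559.3 157.7]
 [507.1 310. ]
 [501.4 256.3]
 [495.7 202.6]
 [490.  148.9]]
```

```bash
python3 -c "
from h import *
calc(456.4,-96.9,140)"
```

```text
t [ 0.04  -0.539  0.631] r [ 0.    -0.001  0.001] dist 249 rows 6.0 clock 3.2333 at [468.5  64.7 329.2] w 1.0
```

```bash
python3 -m crank '[[0.04,-0.539,0.631,0,0,0,0.1],[0.04,-0.539,0.631,0,0,0,0.1],[0.04,-0.539,0.631,0,0,0,0.1],[0.04,-0.539,0.631,0,0,0,0.1],[0.04,-0.539,0.631,0,0,0,0.1],[0.04,-0.539,0.631,0,0,0,0.1],[0.04,-0.539,0.631,0,0,0,0.1],[0.04,-0.539,0.631,0,0,0,0.1]]'
cat > v.py <<'E'
from fit import *
def v(name=None,z=24):
    arm.snapshot('wrist') # settle
    o=arm.get_obs(); C=cam('wrist',o); im=arm.snapshot('wrist')
    m,r=rims(im,C,z)
    print('tcp',o['tool_pos'].round(1),'w',round(o['gripper_width'],3),'F',o['contact_force'].round(1),o['clock'])
    for h in r: print(('BIG' if h[2]>30 else 'small'),np.round(h,1))
    if name: cv2.imwrite(f'pics/{name}.png',im)
if __name__=='__main__': v(*sys.argv[1:2])
E
python3 v.py p1
```

```text
clock: 3.9
tool_pos: [456.1, -98.0, 138.4]
tcp_rot: [0.002, 1.0, 0.001, -0.002]
contact_force: [0.1, 0.1, 0.7]
gripper_width: 0.546
tcp [456.9 -97.6 139.7] w 0.548 F [-0.  -0.3 -0.2] 3.95
small [ 6.226e+02 -9.780e+01  2.450e+01  4.000e-01  3.130e+02  4.445e+02]
small [ 583.9 -143.1   22.3    1.9  248.5  405.1]
BIG [ 530.9 -217.4   58.     6.4  137.   351. ]
BIG [5.496e+02 3.930e+01 3.500e+01 1.000e-01 5.135e+02 3.630e+02]
small [529.5  77.3  18.9   2.9 574.  339. ]
small [ 5.374e+02 -9.640e+01  2.580e+01  4.000e-01  3.150e+02  3.472e+02]
BIG [ 573.4 -230.8  127.9    7.2  113.5  335. ]
small [489.2  72.   13.9   1.3 576.5 282. ]
small [486.1  79.1  29.5   2.5 589.5 271.5]
small [ 478.1 -146.8   20.8    1.6  233.   266. ]
small [458.2  71.   18.3   1.3 583.5 242.5]
small [ 4.647e+02 -1.484e+02  1.440e+01  1.000e-01  2.320e+02  2.455e+02]
small [4.645e+02 3.510e+01 2.510e+01 1.000e-01 5.248e+02 2.444e+02]
small [ 4.561e+02 -9.700e+01  2.550e+01  3.000e-01  3.144e+02  2.316e+02]
BIG [ 4.525e+02 -3.650e+01  3.500e+01  1.000e-01  4.118e+02  2.254e+02]
small [ 438.7 -149.1   28.     2.9  230.1  204.2]
small [ 415.7 -148.2   14.4    0.8  226.5  167.5]
BIG [ 401.5 -137.6   38.7    1.4  243.5  119. ]
small [ 380.1 -237.9   19.1    1.2   63.5   93.5]
small [352.4 -32.7  24.8   0.9 430.5  61.5]
BIG [360.9 -94.1  40.3   6.3 319.   62. ]
BIG [ 348.9 -151.9   58.6    8.6  211.5   56.5]
small [ 349.  -197.4   12.8    1.8  128.    45.5]
BIG [341.8 -26.5  36.9   3.2 445.5  29. ]
```

View pics/p1.png

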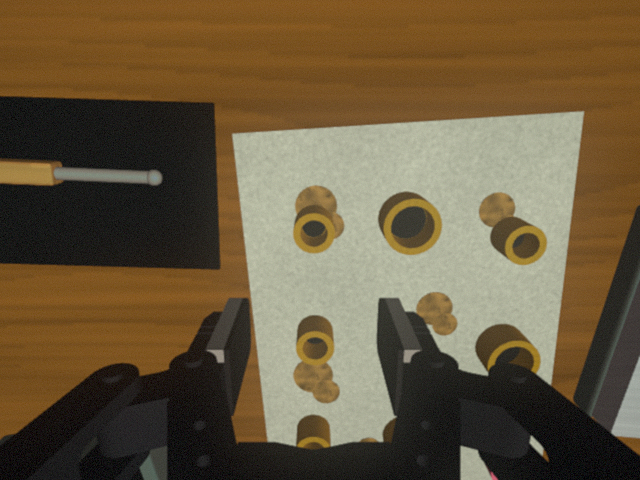

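```bash
sed -i "s/    for h in r: print(/    for h in r:\n      if h[3]<.7 and 22<h[2]<40 and h[0]>430: print(/" v.py
python3 -m crank '[[0.002,0.002,0.13,0,0,0,0.1],[0.002,0.002,0.27,0,0,0,0.1],[0.002,0.002,0.35,0,0,0,0.1],[0.002,0.002,0.404,0,0,0,0.1],[0.002,0.002,0.404,0,0,0,0.1],[0.002,0.002,0.404,0,0,0,0.1]]'; python3 -m crank '[[0,0,0,0,0,0,-0.5],[0,0,0,0,0,0,-0.7],[0,0,0,0,0,0,-0.7],[0,0,0,0,0,0,-0.7],[0,0,0,0,0,0,-0.7]]' 40
```

```text
clock: 4.5
tool_pos: [457.3, -96.6, 19.7]
tcp_rot: [-0.0, 1.0, -0.0, 0.001]
contact_force: [0.8, -0.5, 0.0]
gripper_width: 0.547
clock: 4.92
tool_pos: [457.8, -97.6, 20.9]
tcp_rot: [0.001, 1.0, -0.001, 0.002]
contact_force: [0.0, 3.0, 7.2]
gripper_width: 0.28
```

```bash
python3 -m crank '[[0,0,0,0,0,0,-0.9],[0,0,0,0,0,0,-0.9]]'; python3 -m crank '[[0,0,-0.15,0,0,0,-0.9],[0,0,-0.25,0,0,0,-0.9],[0,0,-0.4,0,0,0,-0.9],[0,0,-0.4,0,0,0,-0.9],[0,0,-0.4,0,0,0,-0.9]]'; python3 v.py p2
```

```text
clock: 5.08
tool_pos: [457.9, -97.6, 20.9]
tcp_rot: [0.001, 1.0, -0.001, 0.002]
contact_force: [1.1, 3.3, 6.2]
gripper_width: 0.284
clock: 5.5
tool_pos: [458.6, -98.4, 142.4]
tcp_rot: [0.001, 1.0, -0.002, 0.004]
contact_force: [0.3, 0.8, -0.2]
gripper_width: 0.278
tcp [457.2 -97.8 140.7] w 0.281 F [-0.5  0.4 -1.3] 5.55
small [ 6.214e+02 -9.780e+01  2.320e+01  6.000e-01  3.140e+02  4.435e+02]
BIG [5.496e+02 3.950e+01 3.490e+01 5.000e-01 5.135e+02 3.605e+02]
small [4.646e+02 3.500e+01 2.510e+01 1.000e-01 5.255e+02 2.430e+02]
BIG [ 4.525e+02 -3.660e+01  3.510e+01  1.000e-01  4.125e+02  2.234e+02]
```

View pics/p2.png

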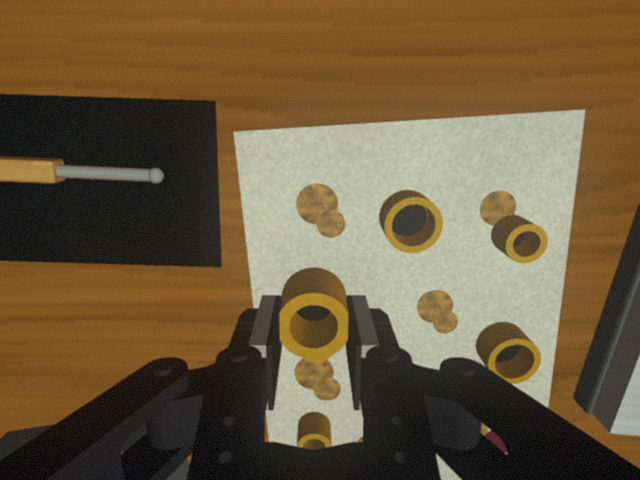

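```bash
cat >> h.py <<'E'
def held(dz=3.5,name=None):
    """offset world xy of held bushing rim centre relative to TCP"""
    from fit import ell
    arm.snapshot('wrist'); o=arm.get_obs(); C=cam('wrist',o); im=arm.snapshot('wrist')
    h=cv2.cvtColor(im,cv2.COLOR_BGR2HSV); m=(h[...,0]>15)&(h[...,0]<28)&(h[...,1]>150)&(h[...,2]>125)
    m[:, :200]=0; m[:,440:]=0; m[:260]=0; m[430:]=0
    for e in ell(m,C,o['tool_pos'][2]+dz,1500,30000): print('held',np.round(np.array(e[:2])-o['tool_pos'][:2],1),np.round(e[2:],1))
    print('tcp',o['tool_pos'].round(1),'w',round(o['gripper_width'],3),'F',o['contact_force'].round(1),o['clock'])
E
python3 -m crank '[[-0.114,0.823,0.1,0,0,0,-0.9],[-0.114,0.823,0.1,0,0,0,-0.9],[-0.114,0.823,0.1,0,0,0,-0.9],[-0.114,0.823,0.1,0,0,0,-0.9],[-0.114,0.823,0.1,0,0,0,-0.9],[-0.114,0.823,0.1,0,0,0,-0.9],[-0.114,0.823,0.1,0,0,0,-0.9],[-0.114,0.823,0.1,0,0,0,-0.9]]'; python3 -c "
from h import *
held()"
```

```text
clock: 6.27
tool_pos: [489.4, 151.4, 106.9]
tcp_rot: [-0.002, 1.0, -0.0, -0.002]
contact_force: [-0.3, -0.4, -0.6]
gripper_width: 0.282
held [-1.6  0.1] [2.560e+01 1.000e-01 3.135e+02 3.255e+02]
tcp [489.5 149.9 107.3] w 0.281 F [-0.5 -0.5  0.2] 6.3167
```

```bash
python3 -m crank '[[-0.007,-0.004,0.06,0,0,0,-0.9],[-0.007,-0.004,0.1,0,0,0,-0.9],[-0.007,-0.004,0.13,0,0,0,-0.9],[-0.007,-0.004,0.16,0,0,0,-0.9],[-0.007,-0.004,0.184,0,0,0,-0.9],[-0.007,-0.004,0.184,0,0,0,-0.9],[-0.007,-0.004,0.184,0,0,0,-0.9]]'
```

```text
clock: 6.95
tool_pos: [493.0, 147.6, 53.3]
tcp_rot: [0.001, 1.0, -0.0, -0.0]
contact_force: [0.1, 0.3, -0.8]
gripper_width: 0.28
```

```bash
python3 -m crank '[[0,0,0,0,0,0,-0.1],[0,0,0,0,0,0,-0.1],[0,0,0,0,0,0,-0.1],[0,0,-0.05,0,0,0,-0.1],[0,0,-0.15,0,0,0,-0.1],[0,0,-0.28,0,0,0,-0.1],[0,0,-0.28,0,0,0,-0.1],[0,0,-0.28,0,0,0,-0.1]]'; python3 -c "
from v import *
v('p3',54)
calc(464.6,35.3,140)"
```

```text
clock: 7.62
tool_pos: [494.9, 148.4, 140.2]
tcp_rot: [0.001, 1.0, 0.0, 0.003]
contact_force: [-1.2, 0.5, -0.5]
gripper_width: 0.451
tcp [493.5 148.2 138.6] w 0.45 F [ 0.1  0.2 -0.6] 7.6667
BIG [5.337e+02 5.270e+01 3.090e+01 1.000e-01 1.479e+02 3.144e+02]
small [4.914e+02 1.480e+02 2.530e+01 1.000e-01 3.127e+02 2.446e+02]
small [4.590e+02 4.910e+01 2.230e+01 1.000e-01 1.247e+02 1.863e+02]
BIG [ 4.486e+02 -1.370e+01  3.070e+01  1.000e-01  5.900e+00  1.670e+02]
t [ 0.093 -0.376 -0.008] r [-0.    -0.    -0.002] dist 116 rows 2.8 clock 7.7167 at [492.7 148.1 137.6] w 0.45
```

View pics/p3.png

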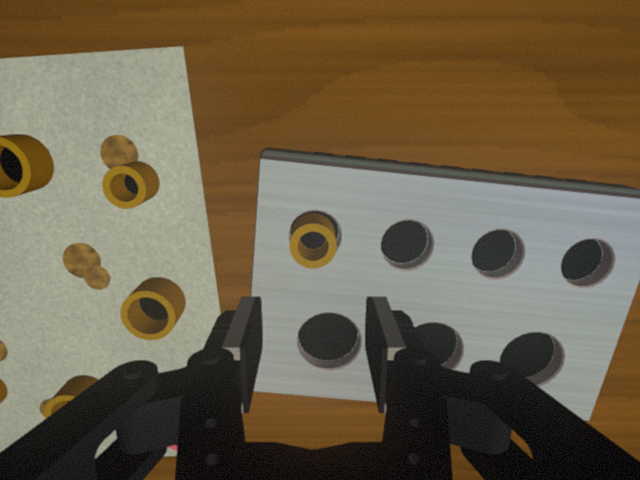

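```bash
python3 -m crank '[[0.093,-0.376,-0.01,0,0,0,0.1],[0.093,-0.376,-0.01,0,0,0,0.1],[0.093,-0.376,-0.01,0,0,0,0.1],[0.093,-0.376,-0.01,0,0,0,0.1],[0.093,-0.376,-0.01,0,0,0,0.1],[0.093,-0.376,-0.01,0,0,0,0.1]]'; python3 v.py p4
```

```text
clock: 8.22
tool_pos: [464.6, 35.5, 139.7]
tcp_rot: [0.001, 1.0, 0.0, -0.001]
contact_force: [-0.4, 0.4, -1.4]
gripper_width: 0.55
tcp [464.8  36.  139.9] w 0.554 F [-0.1  0.  -0.7] 8.2667
BIG [5.495e+02 3.940e+01 3.480e+01 1.000e-01 3.182e+02 3.520e+02]
small [5.054e+02 1.632e+02 2.840e+01 1.000e-01 5.095e+02 2.935e+02]
small [4.645e+02 3.530e+01 2.500e+01 1.000e-01 3.120e+02 2.327e+02]
BIG [ 4.526e+02 -3.610e+01  3.510e+01  1.000e-01  1.955e+02  2.133e+02]
```

```bash
python3 -m crank '[[0.004,-0.002,0.13,0,0,0,0.1],[0.004,-0.002,0.26,0,0,0,0.1],[0.004,-0.002,0.35,0,0,0,0.1],[0.004,-0.002,0.402,0,0,0,0.1],[0.004,-0.002,0.402,0,0,0,0.1],[0.004,-0.002,0.402,0,0,0,-0.3],[0.004,-0.002,0.402,0,0,0,-0.9],[0.004,-0.002,0.402,0,0,0,-0.9]]'; python3 -m crank '[[0,0,0,0,0,0,-0.9],[0,0,0,0,0,0,-0.9],[0,0,0,0,0,0,-0.9],[0,0,-0.1,0,0,0,-0.9],[0,0,-0.2,0,0,0,-0.9],[0,0,-0.35,0,0,0,-0.9],[0,0,-0.35,0,0,0,-0.9],[0,0,-0.35,0,0,0,-0.9]]';  python3 -c "
from h import *
held()
calc(495.7,202.6,110)"
```

```text
clock: 8.98
tool_pos: [464.7, 35.1, 21.1]
tcp_rot: [0.0, 1.0, -0.0, 0.001]
contact_force: [-0.0, 0.4, 0.4]
gripper_width: 0.284
clock: 9.65
tool_pos: [465.7, 34.4, 127.7]
tcp_rot: [0.001, 1.0, -0.001, 0.004]
contact_force: [0.5, 0.2, -1.1]
gripper_width: 0.277
held [5.3 1.2] [ 33.7   1.3 315.5 343. ]
tcp [464.4  34.6 126.2] w 0.281 F [-0.3  0.4 -1.5] 9.7
t [-0.106  0.56   0.05 ] r [-0.     0.    -0.002] dist 172 rows 4.1 clock 9.75 at [463.5  34.7 125.1] w 0.28
```

```bash
python3 -m crank '[[-0.107,0.56,0.05,0,0,0,-0.9],[-0.107,0.56,0.05,0,0,0,-0.9],[-0.107,0.56,0.05,0,0,0,-0.9],[-0.107,0.56,0.05,0,0,0,-0.9],[-0.107,0.56,0.05,0,0,0,-0.9],[-0.107,0.56,0.05,0,0,0,-0.9],[-0.107,0.56,0.05,0,0,0,-0.9]]'; python3 -c "
from h import *
held()
calc(495.7,202.6,52)"
```

```text
clock: 10.33
tool_pos: [494.6, 202.4, 108.3]
tcp_rot: [-0.0, 1.0, -0.001, -0.002]
contact_force: [0.1, -0.8, -0.9]
gripper_width: 0.283
held [0.3 0.1] [2.570e+01 1.000e-01 3.135e+02 3.305e+02]
tcp [494.8 201.7 108.7] w 0.278 F [ 0.  -1.1  0.1] 10.3833
t [-0.003  0.005  0.19 ] r [-0.001 -0.004 -0.003] dist 57 rows 1.4 clock 10.4333 at [495.1 201.3 109. ] w 0.28
```

```bash
python3 -m crank '[[0,0.004,0.06,0,0,0,-0.9],[0,0.004,0.1,0,0,0,-0.9],[0,0.004,0.14,0,0,0,-0.9],[0,0.004,0.17,0,0,0,-0.9],[0,0.004,0.19,0,0,0,-0.9],[0,0.004,0.19,0,0,0,-0.9],[0,0.004,0.19,0,0,0,-0.9]]'
```

```text
clock: 11.02
tool_pos: [496.2, 203.2, 52.9]
tcp_rot: [0.001, 1.0, -0.0, -0.0]
contact_force: [0.8, 0.6, -0.1]
gripper_width: 0.281
```

```bash
python3 -m crank '[[0,0,0,0,0,0,-0.1],[0,0,0,0,0,0,-0.1],[0,0,0,0,0,0,-0.1],[0,0,-0.05,0,0,0,-0.1],[0,0,-0.15,0,0,0,-0.1],[0,0,-0.29,0,0,0,-0.1],[0,0,-0.29,0,0,0,-0.1],[0,0,-0.29,0,0,0,-0.1]]'; python3 -c "
from v import *
v('p5',54)
calc(537.2,-96.4,140)"
```

```text
clock: 11.68
tool_pos: [498.2, 204.5, 143.0]
tcp_rot: [0.001, 1.0, 0.001, 0.004]
contact_force: [0.1, -0.2, 0.4]
gripper_width: 0.448
tcp [496.7 204.1 141.3] w 0.457 F [-0.4 -0.4 -0.2] 11.7333
small [6.043e+02 2.600e+00 2.990e+01 1.000e-01 1.500e+00 4.105e+02]
BIG [5.343e+02 5.930e+01 3.100e+01 1.000e-01 6.420e+01 3.086e+02]
small [4.966e+02 2.035e+02 2.520e+01 2.000e-01 3.120e+02 2.465e+02]
small [4.914e+02 1.482e+02 2.530e+01 1.000e-01 2.117e+02 2.382e+02]
t [-1.390e-01 -1.001e+00  1.000e-03] r [-0.     0.    -0.001] dist 303 rows 7.3 clock 11.7833 at [495.8 203.9 140.2] w 0.45
```

Placed home. Next, the narrow one at (537, -96).

```bash
python3 -m crank '[[-0.139,-1,0,0,0,0,0.1],[-0.139,-1,0,0,0,0,0.1],[-0.139,-1,0,0,0,0,0.1],[-0.139,-1,0,0,0,0,0.1],[-0.139,-1,0,0,0,0,0.1],[-0.139,-1,0,0,0,0,0.1],[-0.139,-1,0,0,0,0,0.1],[-0.139,-1,0,0,0,0,0.1]]'; python3 v.py p6; python3 -c "
from h import *
calc(537.2,-96.4,21)"
```

```text
clock: 12.45
tool_pos: [538.5, -102.0, 138.7]
tcp_rot: [0.003, 1.0, -0.001, 0.0]
contact_force: [-0.4, 0.5, -0.4]
gripper_width: 0.551
tcp [ 538.4 -101.6  138.6] w 0.552 F [ 0.1 -0.4  0.2] 12.5
small [ 6.231e+02 -9.790e+01  2.500e+01  2.000e-01  3.197e+02  3.525e+02]
BIG [5.497e+02 3.940e+01 3.500e+01 1.000e-01 5.394e+02 2.491e+02]
small [ 5.372e+02 -9.660e+01  2.500e+01  1.000e-01  3.218e+02  2.316e+02]
BIG [ 4.528e+02 -3.640e+01  3.500e+01  1.000e-01  4.299e+02  8.530e+01]
t [-0.     0.007  0.392] r [ 0.001 -0.002 -0.008] dist 118 rows 2.8 clock 12.55 at [537.3 -98.7 138.5] w 0.55
```

```bash
python3 -m crank '[[0,0.004,0.13,0,0,0,0.1],[0,0.004,0.26,0,0,0,0.1],[0,0.004,0.35,0,0,0,0.1],[0,0.004,0.395,0,0,0,0.1],[0,0.004,0.395,0,0,0,0.1],[0,0.004,0.395,0,0,0,-0.3],[0,0.004,0.395,0,0,0,-0.9],[0,0.004,0.395,0,0,0,-0.9]]'; python3 -m crank '[[0,0,0,0,0,0,-0.9],[0,0,0,0,0,0,-0.9],[0,0,0,0,0,0,-0.9],[0,0,-0.1,0,0,0,-0.9],[0,0,-0.2,0,0,0,-0.9],[0,0,-0.35,0,0,0,-0.9],[0,0,-0.35,0,0,0,-0.9],[0,0,-0.35,0,0,0,-0.9]]';  python3 -c "
from h import *
held()
calc(501.4,256.3,110)"
```

```text
clock: 13.22
tool_pos: [538.1, -94.5, 22.6]
tcp_rot: [0.0, 1.0, -0.0, 0.001]
contact_force: [-0.1, -0.1, -0.4]
gripper_width: 0.277
clock: 13.88
tool_pos: [539.5, -95.8, 129.7]
tcp_rot: [0.001, 1.0, -0.001, 0.003]
contact_force: [-0.6, -0.3, -0.4]
gripper_width: 0.279
held [3.3 0.1] [ 30.6   1.5 313.4 338. ]
tcp [538.  -95.2 127.8] w 0.279 F [-0.2  0.2 -0.7] 13.9333
t [0.121 1.17  0.055] r [ 0.    -0.    -0.002] dist 353 rows 8.5 clock 13.9833 at [537.  -94.9 126.5] w 0.28
```

```bash
python3 -m crank '[[0.12,1,0.05,0,0,0,-0.9],[0.12,1,0.05,0,0,0,-0.9],[0.12,1,0.05,0,0,0,-0.9],[0.12,1,0.05,0,0,0,-0.9],[0.12,1,0.05,0,0,0,-0.9],[0.12,1,0.05,0,0,0,-0.9],[0.12,1,0.05,0,0,0,-0.9],[0.12,1,0.05,0,0,0,-0.9]]';python3 -m crank '[[0,0.17,0,0,0,0,-0.9],[0,0.17,0,0,0,0,-0.9],[0,0.17,0,0,0,0,-0.9],[0,0.17,0,0,0,0,-0.9],[0,0.17,0,0,0,0,-0.9]]'; python3 -c "
from h import *
held()
calc(501.4,256.3,53.5)"
```

```text
clock: 14.65
tool_pos: [498.9, 209.8, 109.3]
tcp_rot: [-0.002, 1.0, 0.0, -0.002]
contact_force: [-0.2, -1.8, -1.5]
gripper_width: 0.279
clock: 15.07
tool_pos: [501.4, 254.6, 110.6]
tcp_rot: [0.001, 1.0, -0.001, -0.001]
contact_force: [1.0, -0.8, -1.2]
gripper_width: 0.276
held [-0.5  0.1] [2.530e+01 2.000e-01 3.136e+02 3.284e+02]
tcp [501.6 254.4 110.8] w 0.28 F [ 0.5 -0.9 -1.4] 15.1167
t [0.001 0.007 0.192] r [-0.001 -0.002 -0.004] dist 58 rows 1.4 clock 15.1667 at [501.9 254.4 111.1] w 0.28
```

```bash
python3 -m crank '[[0.001,0.006,0.06,0,0,0,-0.9],[0.001,0.006,0.1,0,0,0,-0.9],[0.001,0.006,0.14,0,0,0,-0.9],[0.001,0.006,0.17,0,0,0,-0.9],[0.001,0.006,0.192,0,0,0,-0.9],[0.001,0.006,0.192,0,0,0,-0.9],[0.001,0.006,0.192,0,0,0,-0.9]]'
```

```text
clock: 15.75
tool_pos: [501.8, 257.4, 53.8]
tcp_rot: [0.001, 1.0, -0.0, -0.0]
contact_force: [-0.4, -0.2, -0.1]
gripper_width: 0.283
```

```bash
python3 -m crank '[[0,0,0,0,0,0,-0.1],[0,0,0,0,0,0,-0.1],[0,0,0,0,0,0,-0.1],[0,0,-0.05,0,0,0,-0.1],[0,0,-0.15,0,0,0,-0.1],[0,0,-0.28,0,0,0,-0.1],[0,0,-0.28,0,0,0,-0.1],[0,0,-0.28,0,0,0,-0.1]]'; python3 -c "
from v import *
v('p7',54)
calc(622.9,-97.8,140)"
```

```text
clock: 16.42
tool_pos: [503.6, 258.6, 140.9]
tcp_rot: [0.001, 1.0, 0.001, 0.003]
contact_force: [-0.2, -0.2, -0.4]
gripper_width: 0.452
tcp [502.2 258.1 139.2] w 0.449 F [-0.2 -0.2 -0.9] 16.4667
small [5.022e+02 2.573e+02 2.520e+01 1.000e-01 3.116e+02 2.482e+02]
small [4.966e+02 2.037e+02 2.540e+01 2.000e-01 2.138e+02 2.386e+02]
small [4.915e+02 1.483e+02 2.550e+01 1.000e-01 1.110e+02 2.295e+02]
t [-0.407 -1.185 -0.006] r [-0.     0.    -0.002] dist 376 rows 9.0 clock 16.5167 at [501.3 257.8 138. ] w 0.45
```

```bash
python3 -m crank '[[-0.3,-0.9,0,0,0,0,0.1],[-0.3,-0.9,0,0,0,0,0.1],[-0.3,-0.9,0,0,0,0,0.1],[-0.3,-0.9,0,0,0,0,0.1],[-0.3,-0.9,0,0,0,0,0.1],[-0.3,-0.9,0,0,0,0,0.1],[-0.3,-0.9,0,0,0,0,0.1],[-0.3,-0.9,0,0,0,0,0.1]]';python3 -m crank '[[-0.107,-0.285,0,0,0,0,0.1],[-0.107,-0.285,0,0,0,0,0.1],[-0.107,-0.285,0,0,0,0,0.1],[-0.107,-0.285,0,0,0,0,0.1],[-0.107,-0.285,0,0,0,0,0.1],[-0.107,-0.285,0,0,0,0,0.1]]'; python3 v.py p8; python3 -c "
from h import *
calc(622.9,-97.8,22)"
```

```text
clock: 17.18
tool_pos: [593.9, -19.0, 136.6]
tcp_rot: [0.004, 1.0, -0.001, 0.001]
contact_force: [0.4, 0.9, 0.5]
gripper_width: 0.55
clock: 17.68
tool_pos: [621.6, -95.9, 136.7]
tcp_rot: [0.0, 1.0, 0.001, -0.002]
contact_force: [-0.7, 0.8, -0.1]
gripper_width: 0.548
tcp [621.9 -95.6 137.1] w 0.554 F [-0.5  0.6 -0. ] 17.7333
BIG [ 6.290e+02 -2.540e+01  3.490e+01  1.000e-01  4.265e+02  2.455e+02]
small [ 6.230e+02 -9.780e+01  2.510e+01  1.000e-01  3.092e+02  2.361e+02]
BIG [5.497e+02 3.950e+01 3.500e+01 1.000e-01 5.520e+02 1.115e+02]
t [-0.003 -0.008  0.384] r [ 0.001 -0.003  0.001] dist 115 rows 2.8 clock 17.7833 at [622.2 -95.7 137.3] w 0.55
```

View pics/p8.png

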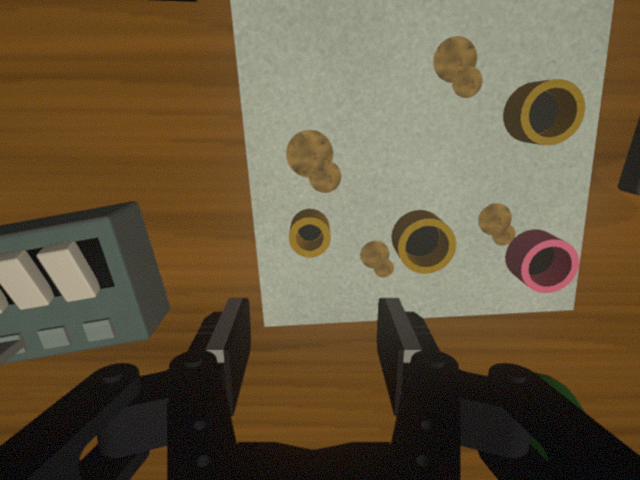

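```bash
python3 -m crank '[[-0.001,-0.008,0.13,0,0,0,0.1],[-0.001,-0.008,0.26,0,0,0,0.1],[-0.001,-0.008,0.35,0,0,0,0.1],[-0.001,-0.008,0.388,0,0,0,0.1],[-0.001,-0.008,0.388,0,0,0,0.1],[-0.001,-0.008,0.388,0,0,0,-0.3],[-0.001,-0.008,0.388,0,0,0,-0.9],[-0.001,-0.008,0.388,0,0,0,-0.9]]'; python3 -m crank '[[0,0,0,0,0,0,-0.9],[0,0,0,0,0,0,-0.9],[0,0,0,0,0,0,-0.9],[0,0,-0.1,0,0,0,-0.9],[0,0,-0.2,0,0,0,-0.9],[0,0,-0.35,0,0,0,-0.9],[0,0,-0.35,0,0,0,-0.9],[0,0,-0.35,0,0,0,-0.9]]';  python3 -c "
from h import *
held()
calc(507.1,310,110)"
```

```text
clock: 18.45
tool_pos: [625.2, -100.4, 23.7]
tcp_rot: [0.0, 1.0, -0.001, 0.002]
contact_force: [-0.4, -0.6, 0.4]
gripper_width: 0.274
clock: 19.12
tool_pos: [625.9, -101.1, 130.2]
tcp_rot: [0.001, 1.0, -0.001, 0.004]
contact_force: [0.4, 0.0, -1.3]
gripper_width: 0.276
held [-3.   0.1] [2.530e+01 1.000e-01 3.137e+02 3.220e+02]
tcp [ 624.1 -100.4  127.9] w 0.279 F [-1.   0.6 -2.1] 19.1667
t [0.388 1.366 0.055] r [ 0.    -0.001 -0.002] dist 426 rows 10.2 clock 19.2167 at [ 622.9 -100.1  126.2] w 0.27
```

```bash
python3 -m crank '[[0.28,1,0.05,0,0,0,-0.9],[0.28,1,0.05,0,0,0,-0.9],[0.28,1,0.05,0,0,0,-0.9],[0.28,1,0.05,0,0,0,-0.9],[0.28,1,0.05,0,0,0,-0.9],[0.28,1,0.05,0,0,0,-0.9],[0.28,1,0.05,0,0,0,-0.9],[0.28,1,0.05,0,0,0,-0.9]]';python3 -m crank '[[0.1,0.366,0,0,0,0,-0.9],[0.1,0.366,0,0,0,0,-0.9],[0.1,0.366,0,0,0,0,-0.9],[0.1,0.366,0,0,0,0,-0.9],[0.1,0.366,0,0,0,0,-0.9],[0.1,0.366,0,0,0,0,-0.9],[0.1,0.366,0,0,0,0,-0.9]]'; python3 -c "
from h import *
held(0.5)
calc(509.2,310,54.5)"
```

```text
clock: 19.88
tool_pos: [535.8, 203.6, 108.9]
tcp_rot: [-0.001, 1.0, 0.0, -0.003]
contact_force: [0.5, -0.9, -0.4]
gripper_width: 0.279
clock: 20.47
tool_pos: [509.9, 308.3, 110.4]
tcp_rot: [0.001, 1.0, -0.001, -0.001]
contact_force: [-0.5, -1.1, 0.1]
gripper_width: 0.276
held [-1.5  0. ] [2.580e+01 2.000e-01 3.133e+02 3.211e+02]
held [-11.8  33.9] [ 25.1   0.9 410.3 294.2]
tcp [510.3 308.2 110.7] w 0.275 F [-0.3  0.  -0.5] 20.5167
t [0.004 0.006 0.188] r [-0.001 -0.001 -0.005] dist 57 rows 1.4 clock 20.5667 at [510.5 308.2 111. ] w 0.28
```

```bash
python3 -m crank '[[0.005,0.005,0.06,0,0,0,-0.9],[0.005,0.005,0.1,0,0,0,-0.9],[0.005,0.005,0.14,0,0,0,-0.9],[0.005,0.005,0.17,0,0,0,-0.9],[0.005,0.005,0.19,0,0,0,-0.9],[0.005,0.005,0.19,0,0,0,-0.9],[0.005,0.005,0.19,0,0,0,-0.9]]'
```

```text
clock: 21.15
tool_pos: [508.8, 311.1, 54.2]
tcp_rot: [0.001, 1.0, -0.0, -0.0]
contact_force: [1.3, -0.7, -0.0]
gripper_width: 0.275
```

Now release, and go for the wide bushing at (452.6, -36).

```bash
python3 -m crank '[[0,0,0,0,0,0,-0.1],[0,0,0,0,0,0,-0.1],[0,0,0,0,0,0,-0.1],[0,0,-0.05,0,0,0,-0.1],[0,0,-0.15,0,0,0,-0.1],[0,0,-0.28,0,0,0,-0.1],[0,0,-0.28,0,0,0,-0.1],[0,0,-0.28,0,0,0,-0.1]]'; python3 -c "
from v import *
v('p9',54)
calc(452.7,-36,140)"
```

```text
clock: 21.82
tool_pos: [510.5, 312.1, 141.3]
tcp_rot: [0.001, 1.0, 0.001, 0.003]
contact_force: [-0.5, 0.8, -0.8]
gripper_width: 0.45
tcp [509.1 311.5 139.6] w 0.449 F [0.4 0.6 0.1] 21.8667
small [5.068e+02 3.113e+02 2.530e+01 2.000e-01 3.126e+02 2.435e+02]
small [5.021e+02 2.576e+02 2.550e+01 2.000e-01 2.147e+02 2.356e+02]
small [4.967e+02 2.037e+02 2.550e+01 2.000e-01 1.146e+02 2.271e+02]
small [4.915e+02 1.483e+02 2.530e+01 1.000e-01 1.350e+01 2.165e+02]
t [ 0.183 -1.157 -0.005] r [-0.    -0.001 -0.002] dist 352 rows 8.4 clock 21.9167 at [508.2 311.1 138.4] w 0.45
```

View pics/p9.png

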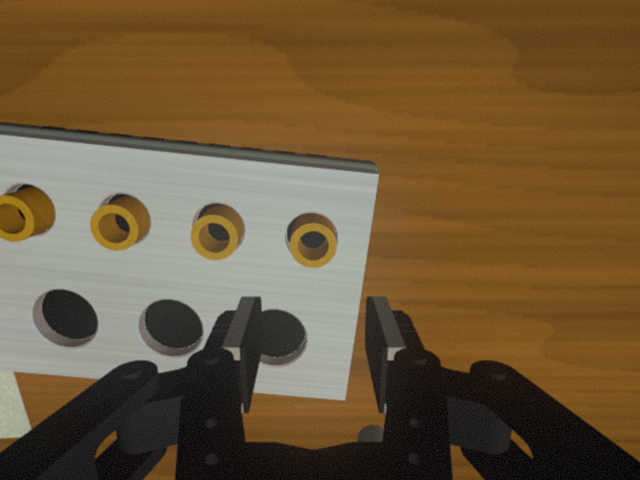

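All four narrow ones are home. Wide next (opening grip 0.3).

```bash
python3 -m crank '[[0.1,-0.9,0,0,0,0,0.35],[0.1,-0.9,0,0,0,0,0.35],[0.1,-0.9,0,0,0,0,0.35],[0.1,-0.9,0,0,0,0,0.35],[0.1,-0.9,0,0,0,0,0.35],[0.1,-0.9,0,0,0,0,0.35],[0.1,-0.9,0,0,0,0,0.35]]';python3 -m crank '[[0.083,-0.257,0,0,0,0,0.35],[0.083,-0.257,0,0,0,0,0.35],[0.083,-0.257,0,0,0,0,0.35],[0.083,-0.257,0,0,0,0,0.35],[0.083,-0.257,0,0,0,0,0.35],[0.083,-0.257,0,0,0,0,0.35]]'; python3 v.py p10; python3 -c "
from h import *
calc(452.7,-36,21)"
```

```text
clock: 22.5
tool_pos: [476.4, 38.1, 137.1]
tcp_rot: [0.002, 1.0, -0.0, -0.002]
contact_force: [1.2, -0.0, 0.7]
gripper_width: 0.672
clock: 23.0
tool_pos: [453.0, -34.7, 137.9]
tcp_rot: [0.0, 1.0, 0.0, -0.001]
contact_force: [0.1, 0.1, 1.6]
gripper_width: 0.679
tcp [453.2 -34.4 138.1] w 0.673 F [0.4 0.3 0. ] 23.05
small [5.074e+02 1.730e+02 2.810e+01 1.000e-01 6.270e+02 3.124e+02]
BIG [ 4.526e+02 -3.630e+01  3.490e+01  1.000e-01  3.100e+02  2.327e+02]
t [ 0.002 -0.006  0.391] r [ 0.    -0.001  0.001] dist 117 rows 2.8 clock 23.1 at [453.3 -34.3 138.2] w 0.67
```

```bash
python3 -m crank '[[0.003,-0.006,0.13,0,0,0,0.35],[0.003,-0.006,0.26,0,0,0,0.35],[0.003,-0.006,0.35,0,0,0,0.35],[0.003,-0.006,0.392,0,0,0,0.35],[0.003,-0.006,0.392,0,0,0,0.35],[0.003,-0.006,0.392,0,0,0,0],[0.003,-0.006,0.392,0,0,0,-0.9],[0.003,-0.006,0.392,0,0,0,-0.9]]'; python3 -m crank '[[0,0,0,0,0,0,-0.9],[0,0,0,0,0,0,-0.9],[0,0,0,0,0,0,-0.9],[0,0,-0.1,0,0,0,-0.9],[0,0,-0.2,0,0,0,-0.9],[0,0,-0.35,0,0,0,-0.9],[0,0,-0.35,0,0,0,-0.9],[0,0,-0.35,0,0,0,-0.9]]';  python3 -c "
from h import *
held(2)
calc(559.3,157.7,110)"
```

```text
clock: 23.77
tool_pos: [453.2, -37.3, 22.0]
tcp_rot: [0.0, 1.0, -0.0, 0.001]
contact_force: [0.4, -0.5, -0.4]
gripper_width: 0.396
clock: 24.43
tool_pos: [454.0, -38.1, 128.4]
tcp_rot: [0.001, 1.0, -0.001, 0.003]
contact_force: [0.1, -0.2, -2.1]
gripper_width: 0.399
held [-0.1  0. ] [3.550e+01 2.000e-01 3.135e+02 3.265e+02]
tcp [452.8 -37.8 126.8] w 0.394 F [-0.6 -0.2 -1.2] 24.4833
t [-0.357  0.651  0.053] r [ 0.    -0.    -0.002] dist 223 rows 5.4 clock 24.5333 at [451.9 -37.4 125.8] w 0.4
```

```bash
python3 -m crank '[[-0.357,0.651,0.053,0,0,0,-0.9],[-0.357,0.651,0.053,0,0,0,-0.9],[-0.357,0.651,0.053,0,0,0,-0.9],[-0.357,0.651,0.053,0,0,0,-0.9],[-0.357,0.651,0.053,0,0,0,-0.9],[-0.357,0.651,0.053,0,0,0,-0.9],[-0.357,0.651,0.053,0,0,0,-0.9],[-0.357,0.651,0.053,0,0,0,-0.9]]'; python3 -c "
from h import *
held(2)
calc(559.3,157.7,53)"
```

```text
clock: 25.2
tool_pos: [558.1, 158.2, 107.4]
tcp_rot: [-0.0, 1.0, -0.0, -0.003]
contact_force: [-0.9, -0.7, -1.0]
gripper_width: 0.397
held [0.1 0. ] [3.570e+01 2.000e-01 3.135e+02 3.267e+02]
tcp [557.7 157.2 107.8] w 0.399 F [-0.  -0.2 -1. ] 25.25
t [-0.006  0.004  0.184] r [-0.001 -0.006 -0.002] dist 55 rows 1.3 clock 25.3 at [557.8 156.7 108.3] w 0.39
```

```bash
python3 -m crank '[[-0.003,0.004,0.06,0,0,0,-0.9],[-0.003,0.004,0.1,0,0,0,-0.9],[-0.003,0.004,0.14,0,0,0,-0.9],[-0.003,0.004,0.165,0,0,0,-0.9],[-0.003,0.004,0.184,0,0,0,-0.9],[-0.003,0.004,0.184,0,0,0,-0.9],[-0.003,0.004,0.184,0,0,0,-0.9]]'
```

```text
clock: 25.88
tool_pos: [560.5, 158.6, 54.5]
tcp_rot: [0.001, 1.0, -0.0, -0.0]
contact_force: [0.1, -0.1, -0.5]
gripper_width: 0.397
```

```bash
python3 -m crank '[[0,0,0.004,0,0,0,0.15],[0,0,0.004,0,0,0,0.15],[0,0,0.004,0,0,0,0.15],[0,0,-0.05,0,0,0,0.15],[0,0,-0.15,0,0,0,0.15],[0,0,-0.28,0,0,0,0.15],[0,0,-0.28,0,0,0,0.15],[0,0,-0.28,0,0,0,0.15]]'; python3 -c "
from v import *
v('p11',54)
calc(549.5,39.5,140)"
```

```text
clock: 26.55
tool_pos: [562.8, 159.1, 142.0]
tcp_rot: [0.001, 1.0, 0.0, 0.004]
contact_force: [0.0, -0.1, -0.0]
gripper_width: 0.576
tcp [561.2 159.  140.2] w 0.573 F [-1.1  1.1  0.1] 26.6
BIG [ 6.120e+02 -3.400e+00  3.090e+01  2.000e-01  3.750e+01  3.298e+02]
BIG [5.608e+02 1.588e+02 3.520e+01 1.000e-01 3.127e+02 2.460e+02]
BIG [5.420e+02 5.390e+01 3.100e+01 1.000e-01 1.177e+02 2.147e+02]
small [5.072e+02 3.114e+02 2.500e+01 1.000e-01 6.097e+02 1.483e+02]
small [5.024e+02 2.571e+02 2.500e+01 1.000e-01 5.055e+02 1.390e+02]
small [4.969e+02 2.034e+02 2.510e+01 1.000e-01 4.005e+02 1.270e+02]
small [4.916e+02 1.480e+02 2.520e+01 1.000e-01 2.911e+02 1.165e+02]
t [ 0.035 -0.398 -0.003] r [-0.    -0.    -0.002] dist 120 rows 2.9 clock 26.65 at [560.3 158.8 138.9] w 0.58
```

```bash
python3 -m crank '[[0.035,-0.398,0,0,0,0,0.35],[0.035,-0.398,0,0,0,0,0.35],[0.035,-0.398,0,0,0,0,0.35],[0.035,-0.398,0,0,0,0,0.35],[0.035,-0.398,0,0,0,0,0.35],[0.035,-0.398,0,0,0,0,0.35],[0.035,-0.398,0,0,0,0,0.35]]'; python3 v.py p12; python3 -c "
from h import *
calc(549.6,39.5,22)"
```

```text
clock: 27.23
tool_pos: [549.5, 40.4, 138.1]
tcp_rot: [0.0, 1.0, 0.0, -0.001]
contact_force: [0.4, -0.1, -0.4]
gripper_width: 0.675
tcp [549.6  40.7 138.2] w 0.669 F [-0.1  0.7 -0.6] 27.2833
small [545.1  38.8  25.9   0.7 309.5 215. ]
t [ 0.    -0.004  0.388] r [ 0.    -0.001  0.001] dist 116 rows 2.8 clock 27.3333 at [549.7  40.7 138.4] w 0.67
```

View pics/p12.png

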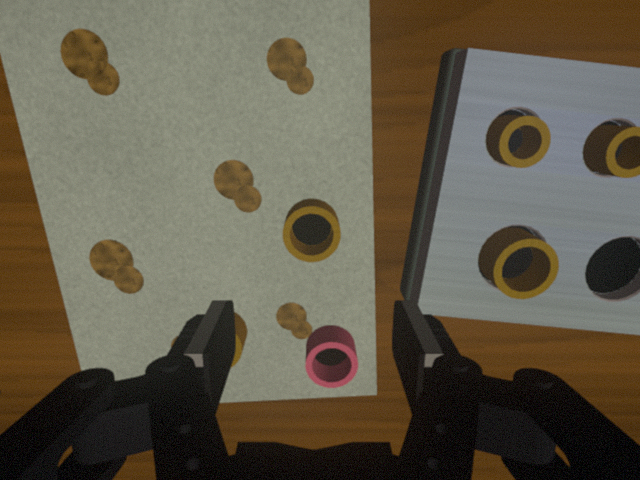

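```bash
python3 -m crank '[[0,-0.004,0.13,0,0,0,0.35],[0,-0.004,0.26,0,0,0,0.35],[0,-0.004,0.35,0,0,0,0.35],[0,-0.004,0.39,0,0,0,0.35],[0,-0.004,0.39,0,0,0,0.35],[0,-0.004,0.39,0,0,0,0],[0,-0.004,0.39,0,0,0,-0.9],[0,-0.004,0.39,0,0,0,-0.9]]'; python3 -m crank '[[0,0,0,0,0,0,-0.9],[0,0,0,0,0,0,-0.9],[0,0,0,0,0,0,-0.9],[0,0,-0.1,0,0,0,-0.9],[0,0,-0.2,0,0,0,-0.9],[0,0,-0.35,0,0,0,-0.9],[0,0,-0.35,0,0,0,-0.9],[0,0,-0.35,0,0,0,-0.9]]';  python3 -c "
from h import *
held(2)
calc(566.2,222.3,110)"
```

```text
clock: 28.0
tool_pos: [551.4, 38.3, 23.6]
tcp_rot: [0.0, 1.0, -0.0, 0.002]
contact_force: [0.3, -0.3, -1.3]
gripper_width: 0.397
clock: 28.67
tool_pos: [552.0, 37.9, 129.9]
tcp_rot: [0.001, 1.0, -0.001, 0.004]
contact_force: [-0.5, 0.1, -0.8]
gripper_width: 0.401
held [-2.2  0. ] [3.490e+01 2.000e-01 3.132e+02 3.205e+02]
tcp [550.5  38.1 128. ] w 0.394 F [ 0.1 -0.2 -1.8] 28.7167
t [-0.055  0.614  0.056] r [ 0.    -0.001 -0.002] dist 186 rows 4.5 clock 28.7667 at [549.4  38.2 126.7] w 0.4
```

```bash
python3 -m crank '[[-0.059,0.614,0.056,0,0,0,-0.9],[-0.059,0.614,0.056,0,0,0,-0.9],[-0.059,0.614,0.056,0,0,0,-0.9],[-0.059,0.614,0.056,0,0,0,-0.9],[-0.059,0.614,0.056,0,0,0,-0.9],[-0.059,0.614,0.056,0,0,0,-0.9],[-0.059,0.614,0.056,0,0,0,-0.9],[-0.059,0.614,0.056,0,0,0,-0.9]]'; python3 -c "
from h import *
held(0.5)
calc(567.7,222.3,54.5)"
```

```text
clock: 29.43
tool_pos: [566.6, 221.5, 108.3]
tcp_rot: [0.001, 1.0, -0.001, -0.002]
contact_force: [0.3, 0.5, -1.5]
gripper_width: 0.398
held [-1.2  0. ] [3.580e+01 2.000e-01 3.134e+02 3.218e+02]
tcp [567.  221.1 108.8] w 0.398 F [-0.1  0.3 -0.7] 29.4833
t [-0.001  0.005  0.182] r [-0.001 -0.003 -0.004] dist 55 rows 1.3 clock 29.5333 at [567.4 220.8 109.2] w 0.4
```

```bash
python3 -m crank '[[0,0.004,0.06,0,0,0,-0.9],[0,0.004,0.1,0,0,0,-0.9],[0,0.004,0.14,0,0,0,-0.9],[0,0.004,0.165,0,0,0,-0.9],[0,0.004,0.184,0,0,0,-0.9],[0,0.004,0.184,0,0,0,-0.9],[0,0.004,0.184,0,0,0,-0.9]]'
```

```text
clock: 30.12
tool_pos: [568.1, 223.4, 54.6]
tcp_rot: [0.001, 1.0, -0.0, -0.0]
contact_force: [-0.8, 0.7, 0.1]
gripper_width: 0.394
```

```bash
python3 -m crank '[[0,0,0.002,0,0,0,0.15],[0,0,0.002,0,0,0,0.15],[0,0,0.002,0,0,0,0.15],[0,0,-0.05,0,0,0,0.15],[0,0,-0.15,0,0,0,0.15],[0,0,-0.28,0,0,0,0.15],[0,0,-0.28,0,0,0,0.15],[0,0,-0.28,0,0,0,0.15]]'; python3 -c "
from v import *
v('p13',54)
calc(629,-25.5,140)"
```

```text
clock: 30.78
tool_pos: [570.0, 224.2, 141.9]
tcp_rot: [0.001, 1.0, 0.001, 0.003]
contact_force: [-1.4, 0.9, -0.3]
gripper_width: 0.573
tcp [568.4 223.8 140. ] w 0.576 F [-0.3  0.4 -0.1] 30.8333
BIG [5.664e+02 2.236e+02 3.510e+01 1.000e-01 3.127e+02 2.434e+02]
BIG [5.607e+02 1.589e+02 3.520e+01 1.000e-01 1.948e+02 2.337e+02]
small [5.072e+02 3.112e+02 2.500e+01 1.000e-01 4.850e+02 1.340e+02]
small [5.024e+02 2.571e+02 2.510e+01 1.000e-01 3.787e+02 1.238e+02]
small [4.967e+02 2.036e+02 2.530e+01 1.000e-01 2.725e+02 1.125e+02]
small [4.916e+02 1.481e+02 2.530e+01 1.000e-01 1.610e+02 1.020e+02]
t [-0.206 -0.83  -0.004] r [-0.    -0.    -0.002] dist 257 rows 6.2 clock 30.8833 at [567.5 223.6 138.8] w 0.57
```

```bash
python3 -m crank '[[-0.206,-0.83,0,0,0,0,0.35],[-0.206,-0.83,0,0,0,0,0.35],[-0.206,-0.83,0,0,0,0,0.35],[-0.206,-0.83,0,0,0,0,0.35],[-0.206,-0.83,0,0,0,0,0.35],[-0.206,-0.83,0,0,0,0,0.35],[-0.206,-0.83,0,0,0,0,0.35],[-0.206,-0.83,0,0,0,0,0.35]]'; python3 v.py p14; python3 -c "
from h import *
calc(629,-25.5,22)"
```

```text
clock: 31.55
tool_pos: [629.3, -28.8, 137.0]
tcp_rot: [0.003, 1.0, 0.0, -0.001]
contact_force: [-0.2, 0.1, 0.1]
gripper_width: 0.676
tcp [628.4 -26.4 137.1] w 0.671 F [-0.   0.3 -0.3] 31.6
BIG [ 6.289e+02 -2.530e+01  3.500e+01  1.000e-01  3.143e+02  2.354e+02]
t [-0.005 -0.003  0.384] r [ 0.002 -0.005 -0.003] dist 115 rows 2.8 clock 31.65 at [628.  -24.9 137.3] w 0.67
```

View pics/p14.png

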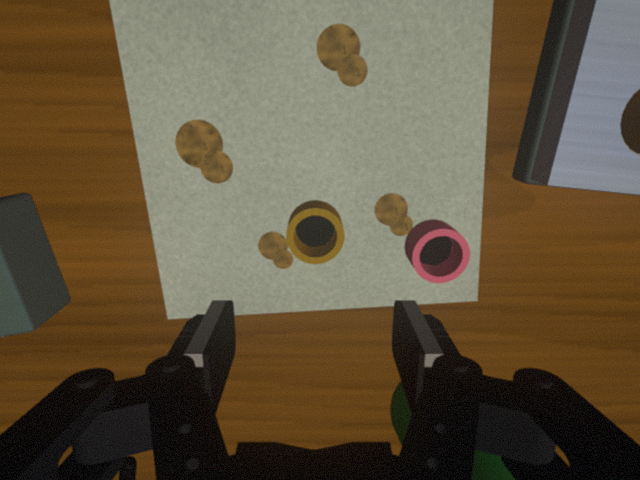

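```bash
python3 -m crank '[[-0.001,-0.003,0.13,0,0,0,0.35],[-0.001,-0.003,0.26,0,0,0,0.35],[-0.001,-0.003,0.35,0,0,0,0.35],[-0.001,-0.003,0.387,0,0,0,0.35],[-0.001,-0.003,0.387,0,0,0,0.35],[-0.001,-0.003,0.387,0,0,0,0],[-0.001,-0.003,0.387,0,0,0,-0.9],[-0.001,-0.003,0.387,0,0,0,-0.9]]'; python3 -m crank '[[0,0,0,0,0,0,-0.9],[0,0,0,0,0,0,-0.9],[0,0,0,0,0,0,-0.9],[0,0,-0.1,0,0,0,-0.9],[0,0,-0.2,0,0,0,-0.9],[0,0,-0.35,0,0,0,-0.9],[0,0,-0.35,0,0,0,-0.9],[0,0,-0.35,0,0,0,-0.9]]';  python3 -c "
from h import *
held(0.5)
calc(573,287,110)"
```

```text
clock: 32.32
tool_pos: [631.2, -26.2, 24.9]
tcp_rot: [0.0, 1.0, -0.0, 0.002]
contact_force: [0.0, -0.3, -1.1]
gripper_width: 0.393
clock: 32.98
tool_pos: [632.0, -27.1, 131.3]
tcp_rot: [0.001, 1.0, -0.001, 0.004]
contact_force: [-0.0, -0.2, -0.7]
gripper_width: 0.391
held [-2.4  0.1] [3.520e+01 2.000e-01 3.132e+02 3.183e+02]
tcp [630.2 -26.7 129. ] w 0.398 F [ 0.4  0.  -0.9] 33.0333
t [0.188 1.044 0.058] r [ 0.    -0.001 -0.002] dist 319 rows 7.6 clock 33.0833 at [628.9 -26.4 127.4] w 0.39
```

```bash
python3 -m crank '[[0.18,1,0.05,0,0,0,-0.9],[0.18,1,0.05,0,0,0,-0.9],[0.18,1,0.05,0,0,0,-0.9],[0.18,1,0.05,0,0,0,-0.9],[0.18,1,0.05,0,0,0,-0.9],[0.18,1,0.05,0,0,0,-0.9],[0.18,1,0.05,0,0,0,-0.9],[0.18,1,0.05,0,0,0,-0.9]]';python3 -m crank '[[0,0.044,0,0,0,0,-0.9],[0,0.044,0,0,0,0,-0.9],[0,0.044,0,0,0,0,-0.9],[0,0.044,0,0,0,0,-0.9]]'; python3 -c "
from h import *
held(-0.5)
calc(574.8,287,55)"
```

```text
clock: 33.75
tool_pos: [572.4, 278.6, 109.8]
tcp_rot: [-0.001, 1.0, 0.0, -0.003]
contact_force: [0.1, 0.0, -0.7]
gripper_width: 0.393
clock: 34.08
tool_pos: [576.4, 285.1, 112.1]
tcp_rot: [0.001, 1.0, -0.001, -0.001]
contact_force: [0.2, 0.6, -0.9]
gripper_width: 0.391
held [0.5 0.2] [ 39.2   1.4 312.8 328.7]
tcp [576.6 284.9 112.3] w 0.4 F [ 0.9  1.  -1.3] 34.1333
t [0.006 0.007 0.192] r [-0.001 -0.    -0.005] dist 58 rows 1.4 clock 34.1833 at [576.7 284.9 112.6] w 0.39
```

```bash
python3 -m crank '[[0.006,0.005,0.06,0,0,0,-0.9],[0.006,0.005,0.1,0,0,0,-0.9],[0.006,0.005,0.14,0,0,0,-0.9],[0.006,0.005,0.165,0,0,0,-0.9],[0.006,0.005,0.192,0,0,0,-0.9],[0.006,0.005,0.192,0,0,0,-0.9],[0.006,0.005,0.192,0,0,0,-0.9]]'
```

```text
clock: 34.77
tool_pos: [574.3, 288.2, 54.7]
tcp_rot: [0.001, 1.0, -0.0, -0.0]
contact_force: [-0.7, -0.2, -0.4]
gripper_width: 0.39
```

```bash
python3 -m crank '[[0,0,0,0,0,0,0.15],[0,0,0,0,0,0,0.15],[0,0,0,0,0,0,0.15],[0,0,-0.05,0,0,0,0.15],[0,0,-0.15,0,0,0,0.15],[0.1,-0.2,-0.4,0,0,0,0.15],[0.2,-0.2,-0.5,0,0,0,0.15],[0.2,-0.2,-0.5,0,0,0,0.15]]'; python3 -c "
from v import *
v('p15',54)
calc(430,-240,300)"
```

```text
clock: 35.43
tool_pos: [519.6, 232.0, 197.6]
tcp_rot: [0.001, 1.0, 0.0, 0.0]
contact_force: [0.1, 0.4, 0.5]
gripper_width: 0.577
tcp [517.3 230.5 203.6] w 0.574 F [-4.4 -2.1  2.3] 35.4833
BIG [5.718e+02 2.882e+02 3.470e+01 1.000e-01 3.920e+02 2.905e+02]
BIG [5.664e+02 2.237e+02 3.500e+01 2.000e-01 3.040e+02 2.825e+02]
BIG [5.607e+02 1.590e+02 3.510e+01 2.000e-01 2.152e+02 2.759e+02]
small [5.070e+02 3.111e+02 2.480e+01 1.000e-01 4.302e+02 2.039e+02]
small [5.023e+02 2.572e+02 2.490e+01 1.000e-01 3.520e+02 1.968e+02]
small [4.966e+02 2.037e+02 2.500e+01 2.000e-01 2.738e+02 1.888e+02]
small [4.915e+02 1.483e+02 2.510e+01 2.000e-01 1.923e+02 1.817e+02]
t [ 0.293 -1.573 -0.332] r [ 0.002  0.009 -0.003] dist 490 rows 11.8 clock 35.5333 at [519.6 231.8 201.7] w 0.57
```

View pics/p15.png

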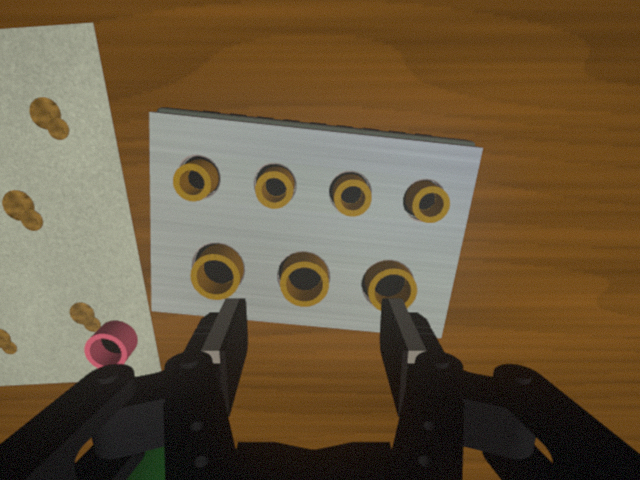

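```bash
python3 -m crank '[[0.1,-0.9,-0.2,0,0,0,0.15],[0.1,-0.9,-0.2,0,0,0,0.15],[0.1,-0.9,-0.2,0,0,0,0.15],[0.1,-0.9,-0.2,0,0,0,0.15],[0.1,-0.9,-0.2,0,0,0,0.15],[0.1,-0.9,-0.2,0,0,0,0.15],[0.1,-0.9,-0.2,0,0,0,0.15]]';python3 -m crank '[[0.1,-0.7,0,0,0,0,0.15],[0.1,-0.7,0,0,0,0,0.15],[0.1,-0.7,0,0,0,0,0.15],[0.1,-0.7,0,0,0,0,0.15],[0.1,-0.7,0,0,0,0,0.15],[0.1,-0.7,0,0,0,0,0.15],[0.1,-0.7,0,0,0,0,0.15]]'; python3 -c "
from see import *
arm.snapshot('wrist');arm.snapshot('wrist')
run('s1',[('stylus',10),('stylus_tip',10),('bank',0),('marker',45),('rocker0_end',60),('mat',0)])"
```

```text
clock: 36.12
tool_pos: [489.9, -40.3, 256.8]
tcp_rot: [0.001, 1.0, -0.001, 0.001]
contact_force: [0.6, -0.7, -0.5]
gripper_width: 0.578
clock: 36.7
tool_pos: [459.4, -250.0, 255.8]
tcp_rot: [0.003, 1.0, -0.0, 0.0]
contact_force: [1.0, 1.9, 0.5]
gripper_width: 0.575
stylus 0.95 [244.5 150.5] [ 420.7 -306.9]
stylus_tip 0.77 [368.2 153. ] [ 423.2 -197.1]
stylus_tip 0.33 [297.8 388.6] [ 669.1 -262.9]
bank 0.65 [290.3 362.2] [ 643.5 -270.9]
marker 0.84 [282.2 424. ] [ 684.2 -277.4]
rocker0_end 0.62 [329.9 380.6] [ 623.3 -231.2]
mat 0.66 [279.6 159.8] [ 430.1 -276.8]
36.8 [ 459.2 -246.5  255.7]
```

View pics/s1.png

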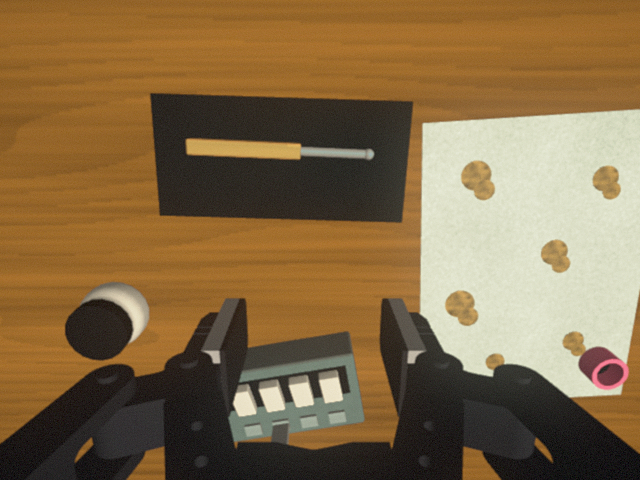

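```bash
python3 -c "
from h import *
print(arm.get_obs()['joint_pos'].round(3)); calc(580,-270,260)"
```

```text
[-0.706  0.367  1.67   0.     1.104 -2.277]
t [-0.401 -0.08  -0.012] r [0.    0.    0.001] dist 123 rows 2.9 clock 37.15 at [ 459.6 -246.1  256.3] w 0.58
```

```bash
python3 -m crank '[[-0.4,-0.08,0,0,0,0,0.15],[-0.4,-0.08,0,0,0,0,0.15],[-0.4,-0.08,0,0,0,0,0.15],[-0.4,-0.08,0,0,0,0,0.15],[-0.4,-0.08,0,0,0,0,0.15],[-0.4,-0.08,0,0,0,0,0.15]]'; python3 -c "
from see import *
arm.snapshot('wrist');arm.snapshot('wrist')
run('b1',[('bank',0),('marker',45),('rocker0_end',62),('rocker1_end',62),('rocker2_end',62)])"
```

```text
clock: 37.65
tool_pos: [578.5, -270.4, 255.5]
tcp_rot: [0.0, 1.0, 0.001, -0.001]
contact_force: [-0.8, 0.1, 0.1]
gripper_width: 0.575
bank 0.92 [310.8 255.1] [ 641.5 -272.8]
marker 0.68 [305.9 317.2] [ 685.5 -277.2]
marker 0.48 [626.4 365.4] [736.9  25.9]
marker 0.34 [323.2 269.8] [ 639.3 -261.7]
rocker0_end 0.74 [361.1 259.6] [ 623.7 -230.8]
rocker2_end 0.56 [294.5 269. ] [ 631.9 -286.1]
37.75 [ 577.9 -270.6  256.1]
```

View pics/b1.png

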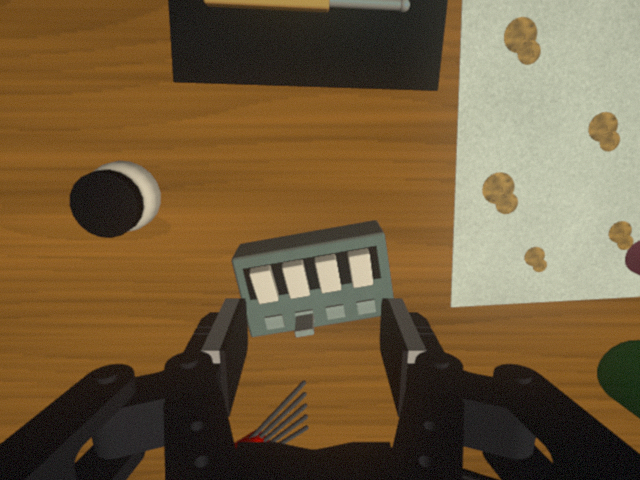

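```bash
python3 -c "
import cv2
im=cv2.imread('pics/b1.png')
cv2.imwrite('pics/b1z.png',cv2.resize(im[215:345,225:400],None,fx=4.5,fy=4.5,interpolation=cv2.INTER_CUBIC))"
```

```text
(no output)
```

View pics/b1z.png

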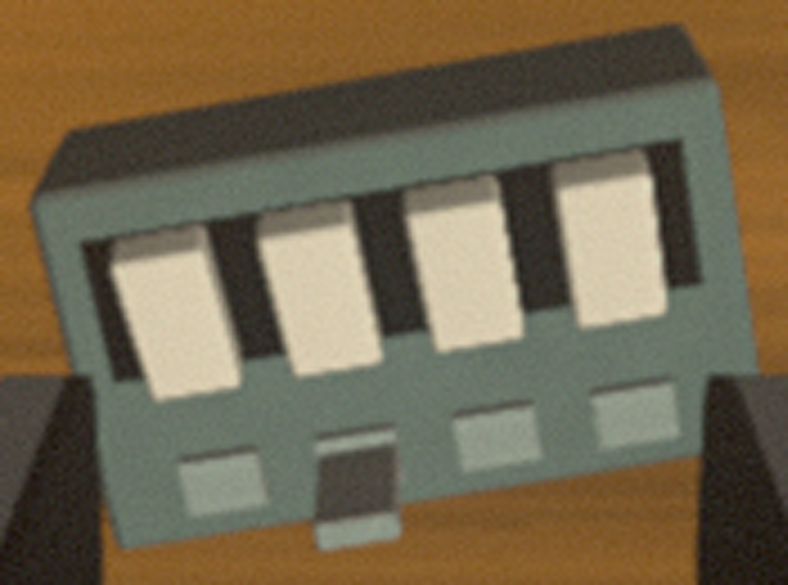

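Run:
```python
from see import *
from scipy.optimize import least_squares
C=load('b1')
pz=np.array([[35,203],[717,82],[122,547],[222,482],[497,438],[636,415],[357,530]])/4.5+[225,215]
L=np.array([[-26,-68,45],[-26,68,45],[54,-68,45],[40,-42,48],[40,14,48],[40,42,48],[40,-14,76]],float)
def W(p,L):
    c,s=np.cos(p[2]),np.sin(p[2]); return np.c_[p[0]+c*L[:,0]-s*L[:,1],p[1]+s*L[:,0]+c*L[:,1],L[:,2]]
fn=lambda p:(np.array([proj(C,w) for w in W(p,L)])-pz).ravel()
s=least_squares(fn,[642,-272,0.15]); print(s.x[:2],np.degrees(s.x[2])); print(np.round(s.fun.reshape(-1,2),1))
# rocker2 front top edge: zoom approx (306,222)..; test tilt
print(W(s.x,np.array([[-13,-14,60.]])))
for a in (0.3,0.6):
    for y in(-14,):
        # paddle: local front end top edge(-17,0,5)
        q=[]
        for lx,lz in((-17,5),(17,5),(-17,-5)):
            q.append([lx*np.cos(a)+lz*np.sin(a), y, 53-lx*np.sin(a)+lz*np.cos(a)])
        print(a,[ ((proj(C,w)-[225,215])*4.5).round() for w in W(s.x,np.array(q))],np.round(q,1))
np.save('bank.npy',s.x)
```

```text
[ 642.38947498 -270.85490058] 9.981406011862862
[[-2.1 -1.7]
 [ 1.5 -1.1]
 [-1.4  2. ]
 [ 0.6  0.2]
 [ 0.5  0.2]
 [ 0.4  0.4]
 [ 0.4  0.5]]
[[ 632.01284229 -286.89626879   60.        ]]
0.3 [array([307., 236.]), array([340., 371.]), array([306., 204.])] [[-14.8 -14.   62.8]
 [ 17.7 -14.   52.8]
 [-17.7 -14.   53.2]]
0.6 [array([309., 262.]), array([340., 356.]), array([306., 218.])] [[-11.2 -14.   66.7]
 [ 16.9 -14.   47.5]
 [-16.9 -14.   58.5]]
```

```bash
python3 -m crank '[[0.26,0,0.1,0,0,1,0.15],[0.26,0,0.1,0,0,1,0.15],[0.26,0,0.1,0,0,1,0.15],[0.26,0,0.1,0,0,1,0.15],[0.26,0,0.1,0,0,1,0.15],[0.26,0,0.1,0,0,1,0.15],[0.26,0,0.1,0,0,1,0.15]]'; python3 -c "
from h import *
calc(422,-320,170,88.7)"
```

```text
clock: 38.63
tool_pos: [501.0, -271.4, 226.5]
tcp_rot: [0.386, 0.923, -0.0, 0.0]
contact_force: [-0.1, 0.2, 0.3]
gripper_width: 0.574
t [ 0.07  -0.301  0.188] r [0.   0.   1.02] dist 109 rows 2.6 clock 38.6333 at [ 501.  -271.4  226.5] w 0.57
```

```bash
python3 -m crank '[[0.13,-0.23,0.19,0,0,1,0],[0.13,-0.23,0.19,0,0,1,0],[0.13,-0.23,0.19,0,0,1,0],[0.13,-0.23,0.19,0,0,1,0],[0.13,-0.23,0.19,0,0,1,0],[0.13,-0.23,0.19,0,0,1,0],[0.13,-0.23,0.19,0,0,1,0],[0.13,-0.23,0.19,0,0,1,0]]'; python3 -c "
from see import *
arm.snapshot('wrist');arm.snapshot('wrist')
run('s2',[('stylus',10),('stylus_tip',8)])"
```

```text
clock: 39.3
tool_pos: [424.8, -292.7, 169.5]
tcp_rot: [0.708, 0.706, -0.0, 0.0]
contact_force: [1.0, -0.3, -0.3]
gripper_width: 0.499
stylus 0.86 [301.  237.4] [ 416.6 -307.8]
stylus_tip 0.69 [309.2  75.5] [ 423.  -197.1]
39.4 [ 424.9 -292.6  169.5]
```

View pics/s2.png

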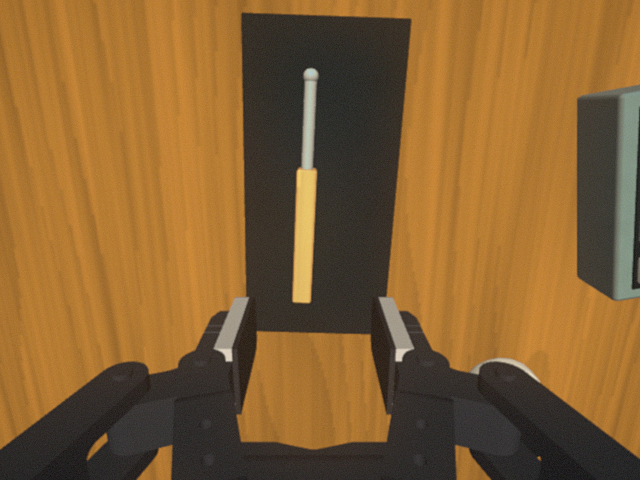

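```bash
cat > sty.py <<'E'
from see import *
def sty(name):
    C=load(name); im=cv2.imread(f'pics/{name}.png'); h=cv2.cvtColor(im,cv2.COLOR_BGR2HSV)
    # mat box
    dark=(h[...,2]<60).astype(np.uint8); dark[290:]=0
    m=((h[...,1]>110)&(h[...,2]>140)).astype(np.uint8); m[:, :252]=0; m[:,380:]=0; m[:30]=0; m[318:]=0
    n,l,s,c=cv2.connectedComponentsWithStats(m); i=1+s[1:,4].argmax(); ys,xs=np.where(l==i)
    P=np.array([plane(C,(x,y),16)[:2] for x,y in zip(xs,ys)]); 
    (cx,cy),(a,b),ang=cv2.minAreaRect(P.astype(np.float32)); print('handle',np.round((cx,cy,a,b,ang),1))
    mm=P.mean(0); u,sv,vt=np.linalg.svd(P-mm,full_matrices=False); print('mean',mm.round(1),'ang',np.degrees(np.arctan2(vt[0][1],vt[0][0])))
    for z in(8,10): print('tip',plane(C,(311,75),z).round(1))
sty('s2')
E
python3 sty.py; python3 -c "
from h import *
calc(420,-290,14.5,88.5)"
```

```text
handle [ 418.7 -306.5  100.9   13.9   87.4]
mean [ 418.8 -304.5] ang -92.65750647174399
tip [ 424.2 -196.8    8. ]
tip [ 424.2 -197.    10. ]
t [ 0.008 -0.016  0.516] r [0.    0.    0.032] dist 155 rows 3.7 clock 39.55 at [ 424.9 -292.4  169.4] w 0.5
```

```bash
python3 -c "
from h import *
calc(419.6,-287,14.5,87.3)"; python3 -m crank '[[0.017,-0.018,0.13,0,0,0.055,0],[0.017,-0.018,0.26,0,0,0.055,0],[0.017,-0.018,0.39,0,0,0.055,0],[0.017,-0.018,0.46,0,0,0.055,0],[0.017,-0.018,0.46,0,0,0.055,0],[0.017,-0.018,0.46,0,0,0.055,0]]'; python3 -c "
from h import *
arm.snapshot('wrist')
calc(419.6,-287,14.5,87.3)"
```

```text
t [ 0.018 -0.018  0.516] r [0.    0.    0.059] dist 155 rows 3.7 clock 39.55 at [ 424.9 -292.4  169.4] w 0.5
clock: 40.05
tool_pos: [419.1, -286.9, 30.5]
tcp_rot: [0.723, 0.691, 0.0, -0.001]
contact_force: [0.1, 0.1, -0.1]
gripper_width: 0.5
t [ 0.002 -0.001  0.057] r [0.    0.    0.004] dist 17 rows 0.4 clock 40.1 at [ 419.9 -287.6   31.6] w 0.5
```

```bash
python3 -m crank '[[0.001,0,0.03,0,0,0,0],[0.001,0,0.055,0,0,0,0],[0.001,0,0.055,0,0,0,0],[0.001,0,0.055,0,0,0,-0.5],[0.001,0,0.055,0,0,0,-0.95],[0.001,0,0.055,0,0,0,-0.95],[0.001,0,0.055,0,0,0,-0.95]]' 80; python3 -m crank '[[0,0,0,0,0,0,-0.95],[0,0,0,0,0,0,-0.95],[0,0,0,0,0,0,-0.95]]'
```

```text
clock: 40.68
tool_pos: [419.7, -287.2, 15.5]
tcp_rot: [0.723, 0.691, -0.0, 0.0]
contact_force: [-1.4, 0.8, 5.0]
gripper_width: 0.137
clock: 40.93
tool_pos: [419.7, -287.2, 15.5]
tcp_rot: [0.723, 0.691, -0.0, 0.001]
contact_force: [-1.0, 1.5, 5.5]
gripper_width: 0.133
```

```bash
python3 -m crank '[[0,0,-0.1,0,0,0,-0.95],[0,0,-0.25,0,0,0,-0.95],[0,0,-0.4,0,0,0,-0.95],[0,0,-0.4,0,0,0,-0.95],[0,0,-0.4,0,0,0,-0.95],[0,0,-0.4,0,0,0,-0.95]]'; python3 -c "
from see import *
arm.snapshot('wrist');arm.snapshot('wrist')
run('s3',[('stylus_tip',125)])
cv2.imwrite('pics/s3side.png',arm.snapshot('side')); print(arm.pinpoint('stylus_tip','side'),arm.pinpoint('stylus','side'))"
```

```text
clock: 41.43
tool_pos: [419.3, -286.8, 134.8]
tcp_rot: [0.723, 0.691, -0.0, 0.0]
contact_force: [-0.3, 0.5, -0.9]
gripper_width: 0.136
stylus_tip 0.7 [313.   58.9] [ 423.1 -196.3]
41.5333 [ 418.5 -286.   133.2]
[{'location': [417.7, 186.8], 'conf': 0.49}] [{'location': [428.5, 153.0], 'conf': 0.61}, {'location': [413.1, 209.9], 'conf': 0.57}]
```

View pics/s3.png

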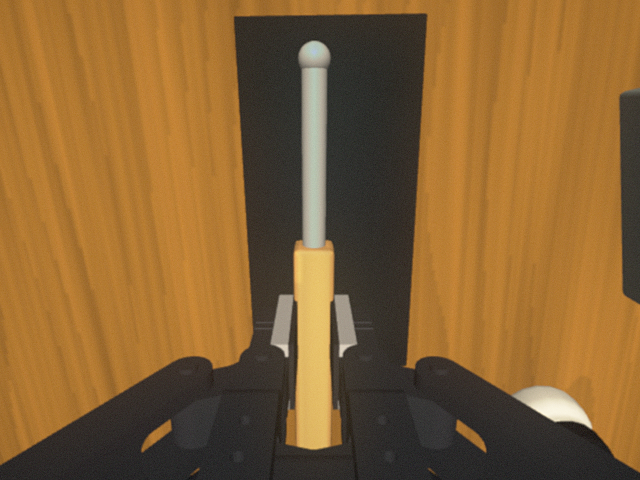

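View pics/s3side.png

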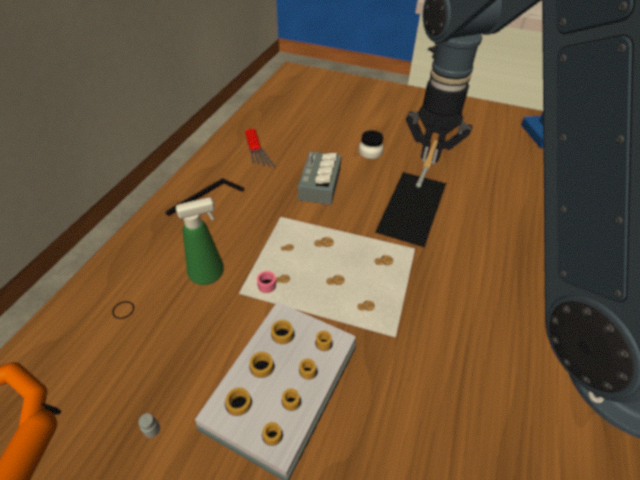

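```bash
python3 -c "
from see import *
k=arm.get_calibration('wrist');M=k['mount'];f=240/np.tan(np.radians(k['fovy'])/2)
d=M[:3,:3]@np.array([(314-k['cx'])/f,(56-k['cy'])/f,1]);o=M[:3,3]
for tx in (89,90,91,92): s=(tx-o[0])/d[0];print((o+s*d).round(1))
b=np.load('bank.npy');c,s=np.cos(b[2]),np.sin(b[2])
for x in(-13,-14,-45):
  p=b[:2]+np.array([c*x-s*-14,s*x+c*-14]);print(x,p.round(1),'TCP',(p-90.5*np.array([c,s])).round(1))
calc(530,-302,130,10)
"
```

```text
[89.   0.9 -6.8]
[90.   0.9  2.4]
[91.   0.9 11.5]
[92.   0.9 20.7]
-13 [ 632.  -286.9] TCP [ 542.9 -302.6]
-14 [ 631.  -287.1] TCP [ 541.9 -302.8]
-45 [ 600.5 -292.4] TCP [ 511.4 -308.1]
t [-0.035  0.372  0.011] r [-0.004 -0.     1.721] dist 112 rows 2.7 clock 41.7833 at [ 419.  -286.5  133.5] w 0.13
```

```bash
python3 -m crank '[[0,0.2,0,0,0,1,-0.95],[0,0.2,0,0,0,1,-0.95],[0,0.2,0,0,0,1,-0.95],[0,0.2,0,0,0,1,-0.95],[0,0.2,0,0,0,1,-0.95],[0,0.2,0,0,0,1,-0.95],[0,0.2,0,0,0,1,-0.95],[0,0.2,0,0,0,1,-0.95]]'; python3 -c "
from h import *
calc(535,-302,110,10)
"
```

```text
clock: 42.45
tool_pos: [479.2, -289.4, 134.0]
tcp_rot: [0.932, 0.362, -0.0, -0.001]
contact_force: [-0.1, -0.7, 0.0]
gripper_width: 0.134
t [0.109 0.156 0.08 ] r [-0.002  0.001  0.72 ] dist 62 rows 1.5 clock 42.45 at [ 479.2 -289.4  134. ] w 0.13
```

```bash
python3 -m crank '[[0.11,0.155,0.08,0,0,0.72,-0.95],[0.11,0.155,0.08,0,0,0.72,-0.95],[0.11,0.155,0.08,0,0,0.72,-0.95],[0.11,0.155,0.08,0,0,0.72,-0.95],[0.11,0.155,0.08,0,0,0.72,-0.95],[0.11,0.155,0.08,0,0,0.72,-0.95],[0.11,0.155,0.08,0,0,0.72,-0.95],[0.11,0.155,0.08,0,0,0.72,-0.95]]'; python3 -c "
from see import *
arm.snapshot('wrist');arm.snapshot('wrist')
run('k1',[('stylus_tip',105),('rocker2_end',61)])
calc(542.6,-301.7,90,10)
"
```

```text
clock: 43.12
tool_pos: [535.0, -301.6, 110.5]
tcp_rot: [0.996, 0.089, -0.0, -0.0]
contact_force: [-0.2, 0.9, -0.1]
gripper_width: 0.13
stylus_tip 0.69 [313.6  59.7] [ 623.6 -286.1]
rocker2_end 0.78 [321.5  45.4] [ 633.8 -287.5]
43.2167 [ 535.1 -301.7  110.7]
t [0.024 0.004 0.069] r [ 0.    -0.     0.002] dist 22 rows 0.5 clock 43.3667 at [ 535.1 -301.8  110.8] w 0.14
```

View pics/k1.png

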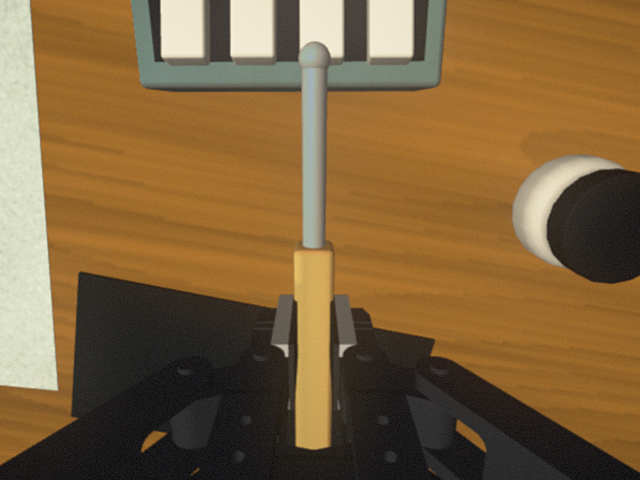

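```bash
python3 -m crank '[[0.024,0.003,0.06,0,0,0,-0.95],[0.024,0.003,0.12,0,0,0,-0.95],[0.024,0.003,0.12,0,0,0,-0.95],[0.024,0.003,0.12,0,0,0,-0.95],[0.024,0.003,0.12,0,0,0,-0.95]]'; python3 -c "
from see import *
arm.snapshot('wrist');arm.snapshot('wrist')
run('k2',[('stylus_tip',69),('rocker2_end',61)])
calc(542.6,-301.7,63,10)
"
```

```text
clock: 43.78
tool_pos: [542.5, -301.5, 75.2]
tcp_rot: [0.996, 0.088, 0.0, 0.0]
contact_force: [1.0, 0.3, 0.2]
gripper_width: 0.134
stylus_tip 0.9 [315.1  59.5] [ 631.6 -286.7]
rocker2_end 0.63 [320.5  58.2] [ 633.2 -288.3]
rocker2_end 0.45 [596.6 234.2] [ 591.6 -399.8]
rocker2_end 0.33 [146.2  57.1] [ 623.5 -231.9]
43.8833 [ 542.8 -301.8   75.8]
t [-0.001  0.     0.042] r [ 0.001 -0.001  0.001] dist 13 rows 0.3 clock 44.0333 at [ 542.7 -301.6   75.6] w 0.13
```

View pics/k2.png

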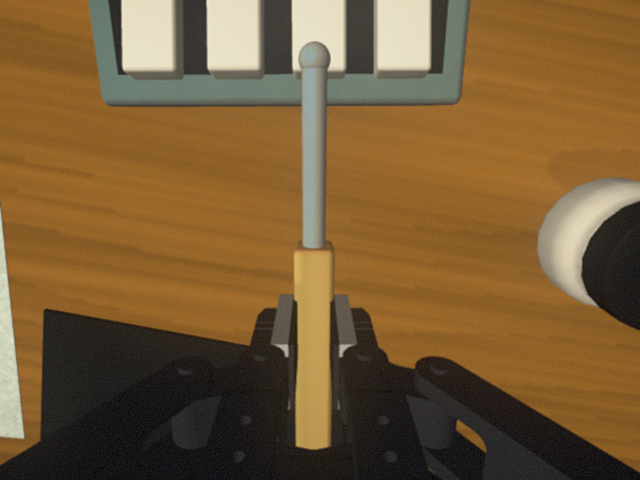

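```bash
python3 -m crank '[[0,0.004,0.01,0,0,0,-0.95],[0,0.004,0.02,0,0,0,-0.95],[0,0.004,0.03,0,0,0,-0.95],[0,0.004,0.036,0,0,0,-0.95],[0,0.004,0.04,0,0,0,-0.95],[0,0.004,0.04,0,0,0,-0.95]]'; python3 -c "
from see import *
run('k3',[('stylus_tip',59)])
print(arm.get_obs()['contact_force'],arm.get_obs()['ft_torque'])"
```

```text
clock: 44.53
tool_pos: [542.1, -302.8, 62.5]
tcp_rot: [0.996, 0.087, -0.0, -0.0]
contact_force: [-2.5, -0.9, 3.4]
gripper_width: 0.132
stylus_tip 0.84 [313.7  57.6] [ 631.1 -287.2]
44.5333 [ 542.1 -302.8   62.5]
[-3.54333691 -1.6075167   2.52648926] [-0.23227422  0.3008045  -0.11194055]
```

```bash
python3 -m crank '[[0,0,0.005,0,0,0,-0.95],[0,0,0.01,0,0,0,-0.95],[0,0,0.01,0,0,0,-0.95]]'; python3 -c "
from see import *
run('k4',[('stylus_tip',59)])
print(arm.get_obs()['contact_force'],arm.get_obs()['ft_torque'])"
```

```text
clock: 44.88
tool_pos: [542.3, -302.7, 60.1]
tcp_rot: [0.996, 0.088, -0.0, 0.0]
contact_force: [-5.3, -1.4, 7.7]
gripper_width: 0.136
stylus_tip 0.86 [313.9  59.4] [ 630.5 -287.3]
stylus_tip 0.72 [613.4 244.9] [ 590.9 -397.3]
44.8833 [ 542.3 -302.7   60.1]
[-5.85096668 -0.89908011  7.59354705] [-0.0518172   0.24588703 -0.02867743]
```

View pics/k4.png

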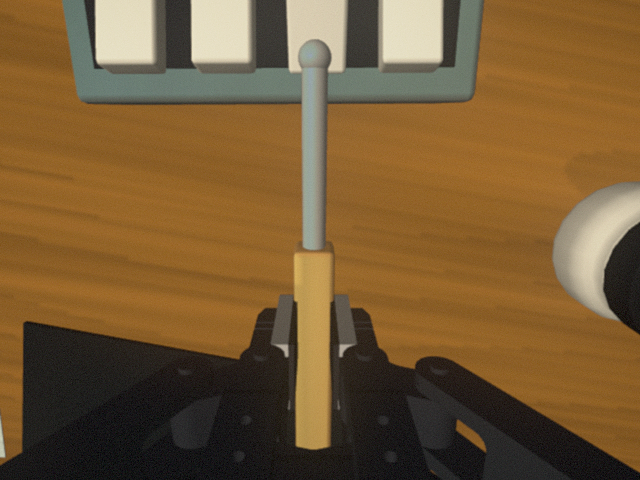

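```bash
python3 -m crank '[[0,0,-0.03,0,0,0,-0.95],[0,0,-0.08,0,0,0,-0.95],[-0.05,0,-0.2,0,0,0,-0.95],[-0.1,0,-0.25,0,0,0,-0.95],[-0.1,0,-0.25,0,0,0,-0.95],[-0.1,0,-0.25,0,0,0,-0.95]]'; python3 -c "
from see import *
arm.snapshot('wrist');arm.snapshot('wrist')
run('k5',[('stylus_tip',120)])
for c in('scene','side'):
  im=arm.snapshot(c); z=im[190:310,110:290] if c=='scene' else im[120:230,270:400]
  cv2.imwrite(f'pics/k5{c}.png',cv2.resize(z,None,fx=4,fy=4,interpolation=cv2.INTER_CUBIC))
im=cv2.imread('pics/k5.png');cv2.imwrite('pics/k5z.png',cv2.resize(im[0:150,100:500],None,fx=2,fy=2))
"
```

```text
clock: 45.48
tool_pos: [513.7, -307.8, 135.7]
tcp_rot: [0.996, 0.087, 0.001, 0.001]
contact_force: [-0.0, 0.6, -1.1]
gripper_width: 0.133
stylus_tip 0.92 [315.8  59.2] [ 603.  -292.1]
45.5833 [ 513.4 -307.1  133.9]
```

View pics/k5z.png

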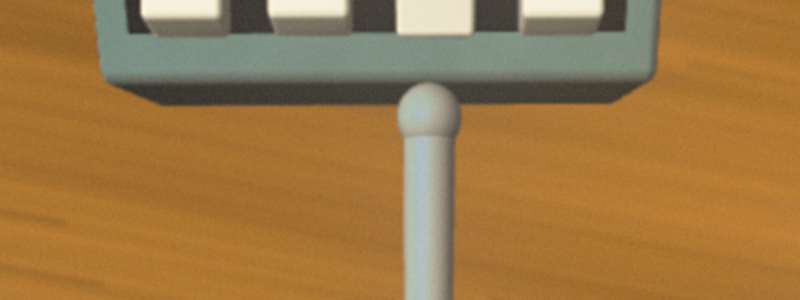

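View pics/k5scene.png

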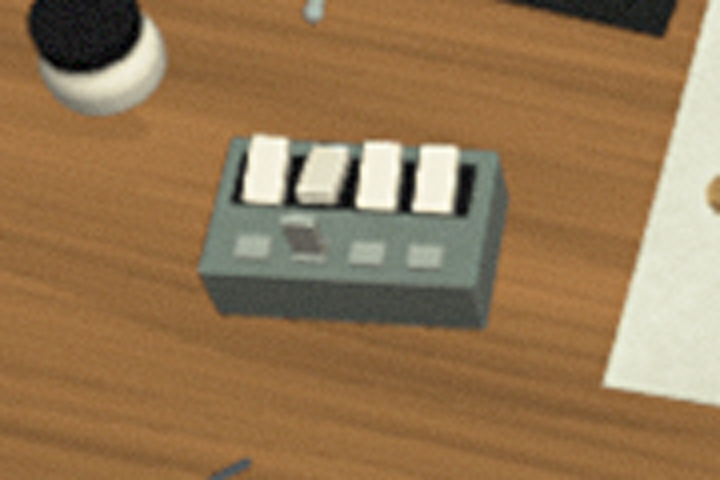

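View pics/k5side.png

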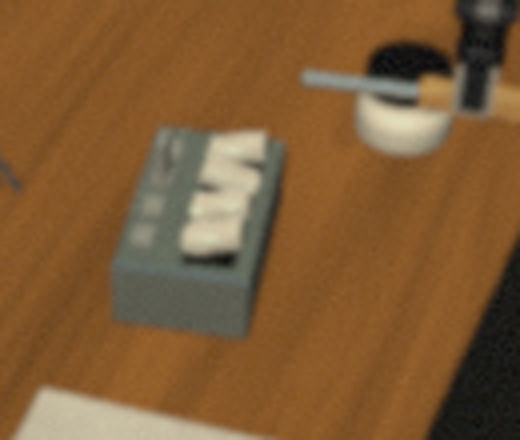

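```bash
python3 -m crank '[[-0.1,0,0,0,0,-1,-0.95],[-0.1,0,0,0,0,-1,-0.95],[-0.1,0,0,0,0,-1,-0.95],[-0.1,0,0,0,0,-1,-0.95],[-0.1,0,0,0,0,-1,-0.95],[-0.1,0,0,0,0,-1,-0.95],[-0.1,0,0,0,0,-1,-0.95],[-0.1,0,0,0,0,-1,-0.95]]'; python3 -c "
from h import *
calc(419.6,-287,120,87.3)
"
```

```text
clock: 46.45
tool_pos: [483.6, -312.7, 134.0]
tcp_rot: [0.887, 0.462, -0.0, -0.001]
contact_force: [1.0, -1.1, -0.2]
gripper_width: 0.133
t [-0.052 -0.224  0.047] r [-0.001 -0.001 -0.716] dist 70 rows 1.7 clock 46.45 at [ 483.6 -312.7  134. ] w 0.13
```

```bash
python3 -m crank '[[-0.052,-0.22,0.047,0,0,-0.716,-0.95],[-0.052,-0.22,0.047,0,0,-0.716,-0.95],[-0.052,-0.22,0.047,0,0,-0.716,-0.95],[-0.052,-0.22,0.047,0,0,-0.716,-0.95],[-0.052,-0.22,0.047,0,0,-0.716,-0.95],[-0.052,-0.22,0.047,0,0,-0.716,-0.95],[-0.052,-0.22,0.047,0,0,-0.716,-0.95],[-0.052,-0.22,0.047,0,0,-0.716,-0.95]]'; python3 -c "
from see import *
arm.snapshot('wrist');arm.snapshot('wrist')
run('r1',[('stylus_tip',114)])
calc(421,-287,15.8,87.3)
"
```

```text
clock: 47.12
tool_pos: [420.7, -287.9, 120.4]
tcp_rot: [0.724, 0.689, 0.0, -0.0]
contact_force: [-0.3, 0.2, -0.0]
gripper_width: 0.133
stylus_tip 0.81 [314.1  56.8] [ 426.  -197.9]
47.2167 [ 420.6 -288.   120.5]
t [0.003 0.001 0.349] r [-0.    -0.    -0.002] dist 105 rows 2.5 clock 47.3167 at [ 420.6 -287.9  120.6] w 0.13
```

View pics/r1.png

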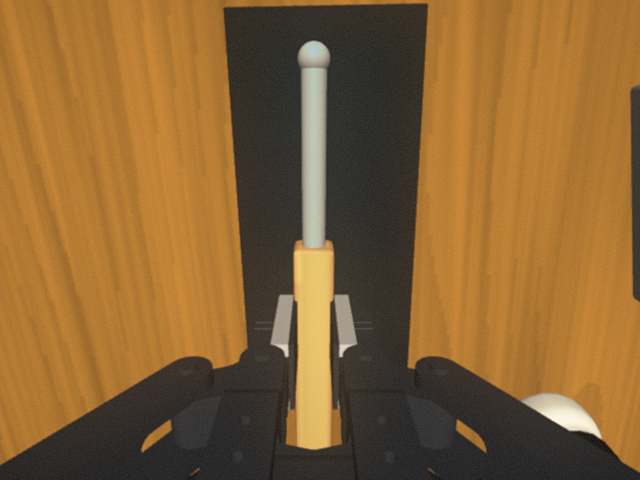

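```bash
python3 -m crank '[[0.002,0,0.1,0,0,0,-0.95],[0.002,0,0.2,0,0,0,-0.95],[0.002,0,0.28,0,0,0,-0.95],[0.002,0,0.32,0,0,0,-0.95],[0.002,0,0.345,0,0,0,-0.95],[0.002,0,0.345,0,0,0,-0.95],[0.002,0,0.345,0,0,0,-0.95]]'; python3 -c "
from h import *
arm.snapshot('wrist'); calc(421,-287,15.7,87.3); print(arm.get_obs()['contact_force'])"
```

```text
clock: 47.9
tool_pos: [420.8, -287.6, 17.1]
tcp_rot: [0.724, 0.69, -0.0, 0.0]
contact_force: [-0.2, -0.3, -0.2]
gripper_width: 0.131
t [0.002 0.    0.006] r [ 0.001  0.001 -0.001] dist 2 rows 0.0 clock 47.95 at [ 420.9 -287.7   17.4] w 0.13
[ 0.599571    0.35847405 -0.04239821]
```

```bash
python3 -m crank '[[0,0,0.004,0,0,0,-0.95],[0,0,0.005,0,0,0,-0.95],[0,0,0.005,0,0,0,-0.5],[0,0,0.005,0,0,0,-0.2],[0,0,0.005,0,0,0,0],[0,0,0.005,0,0,0,0]]'; python3 -m crank '[[0,0,0,0,0,0,0],[0,0,-0.1,0,0,0,0],[0,0,-0.25,0,0,0,0],[0,0,-0.5,0,0,0,0],[0,0,-0.6,0,0,0,0],[0,0,-0.6,0,0,0,0],[0,0,-0.6,0,0,0,0]]';python3 -c "
from see import *
arm.snapshot('wrist');arm.snapshot('wrist')
run('r2',[('stylus_tip',10),('stylus',10)])
print(arm.get_obs()['contact_force'])
for c in('scene','side'):
  cv2.imwrite(f'pics/r2{c}.png',arm.snapshot(c))
"
```

```text
clock: 48.45
tool_pos: [420.6, -287.5, 15.8]
tcp_rot: [0.724, 0.69, -0.0, 0.0]
contact_force: [0.4, -1.0, 0.3]
gripper_width: 0.501
clock: 49.03
tool_pos: [423.1, -289.9, 201.4]
tcp_rot: [0.724, 0.69, -0.0, 0.006]
contact_force: [0.1, -0.7, -0.7]
gripper_width: 0.499
stylus_tip 0.71 [312.9  86.9] [ 425.9 -198.4]
stylus 0.82 [312.1 232.8] [ 419.9 -307.6]
49.1333 [ 420.8 -287.6  196.7]
[-1.02950992  0.421834    0.01620788]
```

View pics/r2.png

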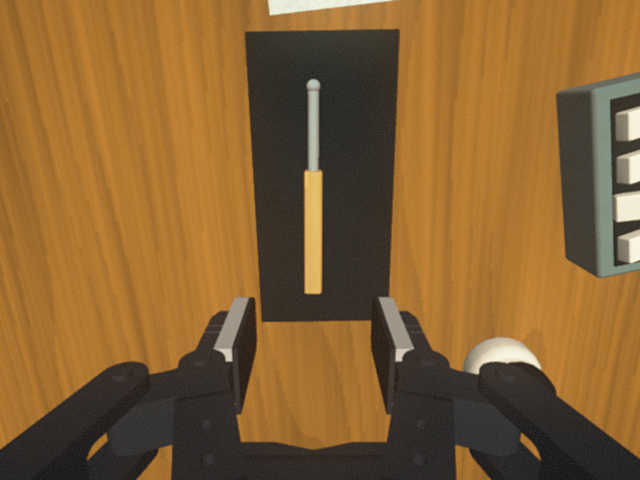

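View pics/r2scene.png

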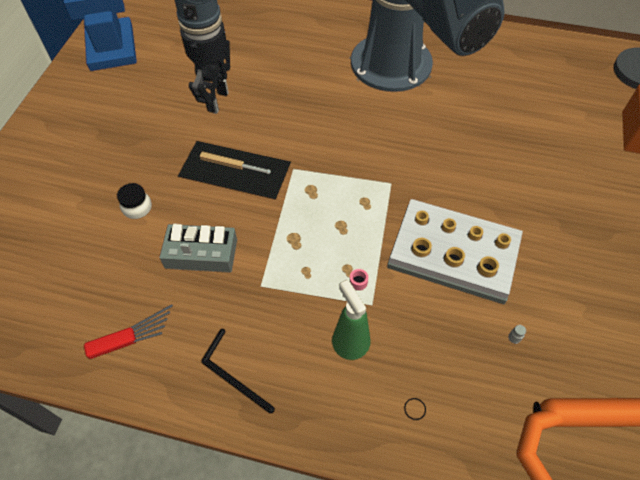

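```bash
python3 -c "
from h import *
calc(630,-255,230,87.3)"; python3 -m crank '[[0.14,0.69,-0.1,0,0,0,0],[0.14,0.69,-0.1,0,0,0,0],[0.14,0.69,-0.1,0,0,0,0],[0.14,0.69,-0.1,0,0,0,0],[0.14,0.69,-0.1,0,0,0,0],[0.14,0.69,-0.1,0,0,0,0],[0.14,0.69,-0.1,0,0,0,0]]'
python3 - <<'E'
from see import *
arm.snapshot('wrist');arm.snapshot('wrist')
run('f1',[('bank',0)])
im=cv2.imread('pics/f1.png'); C=load('f1'); b=np.load('bank.npy'); c,s=np.cos(b[2]),np.sin(b[2])
u,v=proj(C,[b[0],b[1],53]); print(u,v); x0,y0=int(u-90),int(v-70)
z=cv2.resize(im[y0:y0+140,x0:x0+180],None,fx=4,fy=4,interpolation=cv2.INTER_CUBIC)
def pt(x,y,zz): return ((proj(C,[b[0]+c*x-s*y,b[1]+s*x+c*y,zz])-[x0,y0])*4+1.5).round().astype(int)
for y,a in((42,.3),(14,.3),(-14,-.3),(-42,.3)):
    q=[pt(lx*np.cos(a)+5*np.sin(a),y+dy,53-lx*np.sin(a)+5*np.cos(a)) for lx,dy in((-17,-9),(-17,9),(17,9),(17,-9))]
    cv2.polylines(z,[np.array(q)],True,(0,0,255),1)
cv2.imwrite('pics/f1z.png',z)
E
```

```text
t [ 0.139  0.695 -0.122] r [-0.004 -0.003 -0.001] dist 216 rows 5.2 clock 49.3833 at [ 419.7 -286.6  193.9] w 0.5
clock: 49.97
tool_pos: [631.4, -254.3, 223.9]
tcp_rot: [0.723, 0.691, -0.0, -0.0]
contact_force: [-0.0, 0.2, -0.7]
gripper_width: 0.501
bank 0.87 [329.8 219.4] [ 641.1 -273.2]
50.0667 [ 627.8 -254.7  223.5]
333.6710962907758 233.90208542290878
```

View pics/f1z.png

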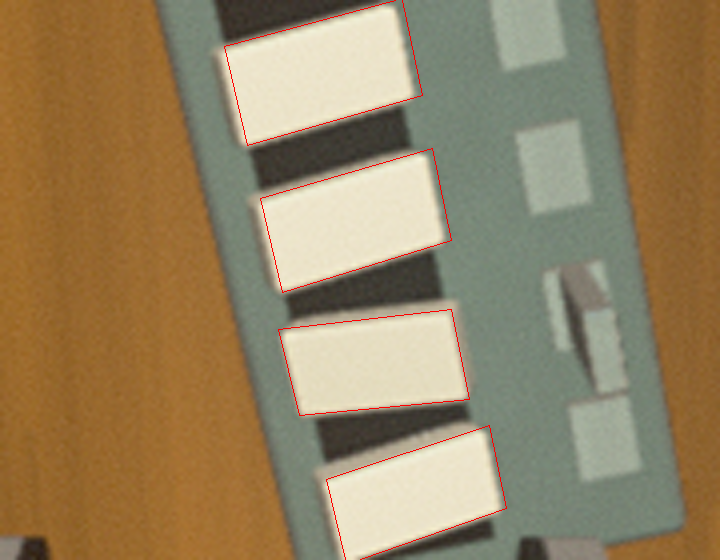

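Run:
```python
from fit import *
C=cam('scene'); im=arm.snapshot('scene')
m,r=rims(im,C,54)
for h in r:
    if h[1]>100 and 20<h[2]<45: print(np.round(h,1))
print(np.load('Q.npy').round(1))
cv2.imwrite('pics/fin.png',cv2.resize(im[190:310,375:540],None,fx=4,fy=4,interpolation=cv2.INTER_CUBIC))
```

```text
[576.1 289.1  35.1   1.7 488.1 266.3]
[570.8 224.6  35.8   1.4 454.6 256.5]
[564.5 160.2  35.3   1.3 421.6 246.7]
[[573.  286.9]
 [566.2 222.3]
 [559.3 157.7]
 [507.1 310. ]
 [501.4 256.3]
 [495.7 202.6]
 [490.  148.9]]
```

View pics/fin.png

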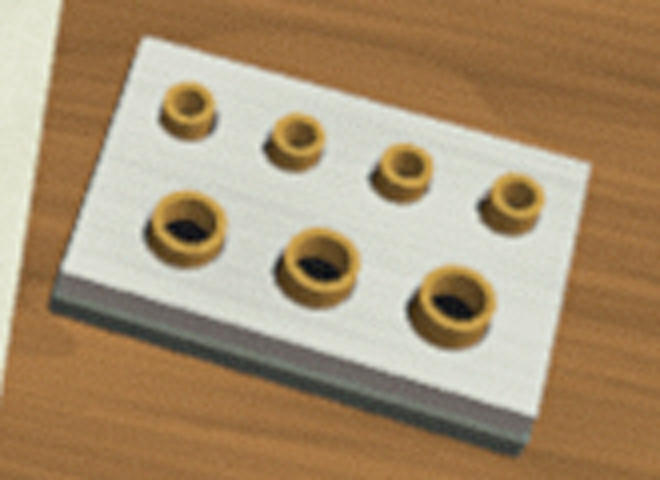

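All seven stand low and upright in their pockets. Handing in.

```bash
python3 -c "
from rig import arm
print(arm.get_obs()['contact_force'],arm.get_obs()['clock']); print(arm.sign_off())"
```

```text
[1.39687616 0.34439136 0.27761336] 50.2167
the job is handed in; nothing more can be done
None
```

I finished the job and handed it in at about 50 s; `sign_off()` reported no verdict.

- **Bushings:** All seven bronze bushings were on the bench. The three wide ones are in the wide pockets and the four narrow ones in the narrow pockets. In the wrist camera their rims fit the fully-home height, about 54 mm. The last scene picture shows all seven upright and seated. My automatic rim fit on that picture found only the three wide ones, so I checked the narrow ones there by eye.
- **Rocker:** The steel tab stands behind rocker 2, third from the left. I pressed its front end with the stylus tip until the force rose to about 8 N. A computed outline laid over a close-up matches it fully on, with the other three off. The fingers stayed well clear of the switch bank.
- **Stylus:** It lies on the mat with the handle flat, close to where it started.
- **Not touched:** I did not touch the bottle, the jar, the socket or the pink look-alike. The pictures show them where they stood. At the end the gripper was open and clear of everything.
- **Knock:** I saw no sign of anything being knocked aside during the run.

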